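Set and lock a microplate tilt stand

ROBOT

A 6-joint arm with a two-finger parallel gripper is mounted at the origin on the work surface. World frame = base frame: x ahead of the robot, y to its left, z up, the work surface at z = 0. Lengths are in m, angles in degrees, forces in N, time in s.
With the tool pointing down it reaches from about 0.4 to 0.825 m from the base axis. Payload 7 kg.
Tool frame: the origin (TCP) lies at the centre of the arm's flange, where the gripper is bolted on; the fingertips stand 178 mm ahead of it and the grasp point (between the pads) lies ahead of it (ctrl.grip_depth is the z of the grasp point in the tool frame, in m); z points along the fingers, x is the direction in which the jaws open and shut, and the axes are right-handed (so a half turn about z gives the same grasp; the last joint's range is limited). The gripper opens to 88 mm and grips with 3 to 60 N. Pads are 19 mm wide; open, the fingers measure 130 mm over their backs; the gripper's body (78 mm by 193 mm) begins 47 mm behind the grasp point.
Start: joints at [91.278, 20.546, 0.682, 0, -70.136, -16.507], TCP at [0.177, 0.651, 0.405] pointing down, gripper open.
Joint ranges: [-176.03, 176.03], [-82.01, 121.73], [-58.28, 71.71], [-173.87, 95.51], [-174.79, -0.11], [-173.66, 173.66]. Speed limits (degrees/s): [136.94, 136.94, 172.46, 180, 180, 180].

INTERFACE

Orientations are given as [roll, pitch, yaw] about the fixed x, y, z axes, in that order (R = Rz(yaw) Ry(pitch) Rx(roll)).
In Python, from plant import ctrl gives the robot as it stands.
- The arm moves only by the tool carry_out, never from a script. Its arguments are lists of equal length, an entry for each row: "linear": the shift along the tool's x, y, z in cm, a list of three; "twist": the turn about the tool's z in degrees. In form: {"linear": [[tx, ty, tz], ...], "twist": [twist, ...]}. A call has 1 to 12 rows; each row is the pose to reach, as a shift and turn from the pose measured when the call began, along the tool's axes at that moment; what a row does not reach only later rows make up. A row lasts 1/12 s, in which the tool goes at most 41.7 mm and 7.16 degrees, less where a joint would pass 70% of its speed; a pose out of reach is approached as far as the arm can. A call with a gripper value outside its range is refused whole. "fingers" is the gripper's target within -1 to 1 (fully open at 1, half-way at 0, shut at -1), set as the call begins (left out, the last holds). The fingers move at their own pace and stop on an object; the grip force is fixed at half the most. Time passes only in rows, so rows that repeat a pose let the fingers close. It gives the time, the measured TCP pose, the force and the opening at its end, in the units of the state.
- ctrl.get_obs(): the state, without advancing time (a new reading comes with each control period).
- ctrl.snapshot(name): name is "scene" or "top" or "wrist"; returns the picture (480x640x3 uint8, blue, green, red); there is no depth.
- ctrl.camera_params(name): a dict with "fovy" (degrees; the focal length in pixels is half the picture's height over the tangent of half this angle, whatever the lens; pixels are square), "cx", "cy" (the principal point, pixels), "eye" and "rotation" of the camera in the world; the wrist camera has in their place "T_tool_cam" (4x4, takes a point from camera to tool coordinates, whose origin is the TCP and whose axes are the tool frame's). Camera axes: x right, y down, z forward; pixel columns grow to the right and rows downward; lengths in m; the calibration is good to about 2 mm. A picture is of the moment at which its call begins: read the wrist's pose just before it. camera_params takes no time and is no camera call.
- ctrl.close_job(): hands the job in, once; it reports no verdict.
The state is a dict: "clock": time; "joint_pos": joint angles; "qvel": joint speeds; "tau": joint torques, N m; "tool_pos": TCP position; "orientation": TCP orientation; "force": force on the tool from outside, world axes, zero at the start; "moment": the same for the moment, N m; "opening": finger opening in m.
Only numpy, scipy, OpenCV 4.12 (cv2) and the standard library are available. Lean on these libraries where they do the work, as an engineer would, in place of code of your own. Each camera call takes 0.05 s, during which the arm holds its last target.

TASK

Set the tilt stand to its angle: push the sliding bar in by its blue tab until it is home against the end stop, so that its gauge block stack stands under the deck, then lower the tilting deck gently by its black grip until its roller rests on the stack. Then push the orange thumb wedge along its ramp until it is jammed firmly against the bar, and leave the things standing around the stand where they are.

Things in the scene. Friction and masses are not known exactly. Their poses are not given: they have to be found in the camera images.
- stand: Microplate tilt stand, fixed on the table: aluminium base plate, x -140 to 150, y -110 to 130, 12 thick (all mm). Origin on the table top below the plate; x from its open front towards the hinge, y outwards along the sliding bar, z up; its front faces the robot's right, so x points roughly left and y roughly at the robot. 'Stand' coordinates elsewhere are in this frame, in mm. A steel ramp block (top z = 28) lies in front of the wedge, a fence (top z = 28) behind the bar.
- bar: Sliding steel bar, 30 wide (x), z = 12 to 30, with the gauge block stack fixed on it. Origin under the bar below the stack; home, it is at stand (-17, 0, 12); drawn out 45 to 80 in y at the start. It slides along y only, inwards is -y, moves at 2.5 N or more and stays where left. Home, its end meets a dark stop (y = -37 to -51, top z = 38).
- bar_tab (a point): Centre of the blue push tab (30 in x, 14 in y, z = 30 to 72) at the outer end of the bar. With the bar home it is at stand (-17, 120, 51); at the start y is 165 to 200.
- stack_top (a point): Middle of the top of the gauge block stack: two steel blocks, 32 (x) by 44 (y), top at stand z = 86.2; at (-17, 0, 86.2) with the bar home, straight under the roller of the deck.
- deck (a joint): Angle of the tilting deck above level, rad; 0.75 to 0.95 at the start. Hinge axis parallel to y through stand x = 110, z = 35; the deck (white, 144 wide, with a clear microplate) reaches forward from it. The hinge is stiff: the deck stays where left and takes about 2 N down or 7 N up at the grip. It rests on the stack at 0.436 (25 degrees); with no stack below it sinks to 0.30.
- roller (a point): Axis of the steel roller (16 across, 120 long, parallel to y) under the front edge of the deck, 140 from the hinge axis. It comes to rest on top of the gauge block stack.
- deck_grip (a point): Middle of the deck's black round grip bar: 20 across, 150 long, parallel to y, 200 from the hinge axis, 52 off the deck's front edge, joined by arms at y = +-66. Stand x = 110 - 200 cos(deck), z = 35 + 200 sin(deck). With the deck on the stack it is at x = -71, z = 120, right over the path of the wedge's tab, which is then reached with the tool leaning, from the front, under this bar.
- wedge: Orange thumb wedge, 80 long, z = 12 to 30, captive on its ramp in front of the bar. Slides only along (0.174, -0.985, 0) of the stand (towards -y, closing on the bar) against 2 N of friction and stays where left. Origin at its underside: (-45.8, 45, 12) backed off, 0 to 15 along at the start; it meets the bar about 45 along, then jams within about 3 mm when pushed on with 10 to 20 N.
- wedge_tab (a point): Centre of the wedge's upright thumb tab: 18 (x) by 16 (y), z = 36 to 66, on a cap 26 long (z = 30 to 36). Backed off it is at stand (-79, 45, 51); with the wedge jammed at about (-71, 1, 51). Pushing it in also urges the bar towards home.
- spare_block: Bystander: a loose spare steel gauge block, 60 x 32 x 20 mm, lying on a front corner of the base plate (origin: centre of its underside).
- tip_box: Bystander: a blue box of pipette tips with a clear lid, 85 x 122 x 62 mm, on the table beyond the hinge side of the stand (origin: centre of its underside).
- bottle: Bystander: an amber reagent bottle with a white cap, 64 mm across and 150 mm tall, near the outer end, on the hinge side (origin: centre of its underside).
- tube_rack: Bystander: a green rack with capped tubes, 75 x 160 mm and 92 mm tall, beyond the hinge side of the stand (origin: centre of its underside).
- beaker: Bystander: a clear beaker, 68 mm across and 85 mm tall, near the outer end, on the front side (origin: centre of its underside).
- timer: Bystander: a white bench timer lying flat, 65 x 75 x 22 mm, in front of the stand (origin: centre of its underside).
- jar: Bystander: a white jar with a red lid, 68 mm across and 80 mm tall, in front of the stand (origin: centre of its underside).

How it is judged:
By the outcome, as a careful person would: the job done as asked, in the order asked, and still so for the second after the job is handed in, with the robot touching nothing.
It also fails if it takes over 54 s, if anything falls off the work surface, if the arm or the gripper's body presses on something with over 40 N, if the wrist force passes 120 N, or if a joint passes its speed limit or range.

## Working session

There is one attempt and no reset: what is moved stays moved. The work goes in short steps, Python scripts to look and compute and a tool call to move; the robot and the scene stay as the last step left them, time stands still between calls to the robot, and variables do not carry over. Pictures are saved under pics/ and viewed, and the job is handed in when it is done.

Besides the shell and the picture viewer there is one more tool, called as name([rows], argument=value, ...), one row to a line, values as JSON. carry_out: Moves the arm, as the interface text tells. Its arguments: {"type":"object","properties":{"linear":{"type":"array","items":{"type":"array","items":{"type":"number"}}},"twist":{"type":"array","items":{"type":"number"}},"fingers":{"type":"number"}},"required":["linear","twist"]}

```bash
ls; mkdir -p pics
python3 - <<'E'
from plant import ctrl
import cv2,numpy as np
np.set_printoptions(precision=4,suppress=True)
o=ctrl.get_obs();print(o,ctrl.grip_depth)
for n in ("scene","top","wrist"):
    im=ctrl.snapshot(n);cv2.imwrite(f"pics/{n}0.png",im);print(n,ctrl.camera_params(n))
E
```

```text
pics
{'clock': 0.0, 'joint_pos': array([ 91.2777,  20.5894,   0.6339,  -0.0195, -70.1346, -16.5062]), 'qvel': array([-0.0178,  0.0561, -0.0326,  0.0353, -0.0182,  0.0214]), 'tau': array([ -0.0022, -58.2724,  29.3054,   6.9975,   0.0068,  -0.0002]), 'tool_pos': array([0.1773, 0.6511, 0.4037]), 'orientation': array([-179.992 ,   -0.0916, -105.2351]), 'force': array([ 0.2604,  0.316 , -0.7199]), 'moment': array([-0.0353, -0.0057, -0.0525]), 'opening': 0.08784187863580807} 0.1593
scene {'fovy': 52.820769950774334, 'cx': 318.8957854133053, 'cy': 242.62471154281673, 'eye': array([1.002 , 0.6179, 0.7526]), 'rotation': array([-132.8489,    1.137 ,  145.4766])}
top {'fovy': 49.380142790563134, 'cx': 321.7762910943269, 'cy': 229.50123773811168, 'eye': array([0.4306, 0.0303, 1.1312]), 'rotation': array([-169.4861,    1.2522,  -89.296 ])}
wrist {'fovy': 68.76496762100388, 'cx': 323.73844721725794, 'cy': 236.12871517193082, 'T_tool_cam': array([[ 1.    , -0.    ,  0.0006,  0.0003],
       [-0.0001,  0.9532,  0.3024, -0.0816],
       [-0.0006, -0.3024,  0.9532,  0.02  ],
       [ 0.    ,  0.    ,  0.    ,  1.    ]])}
```

View pics/scene0.png

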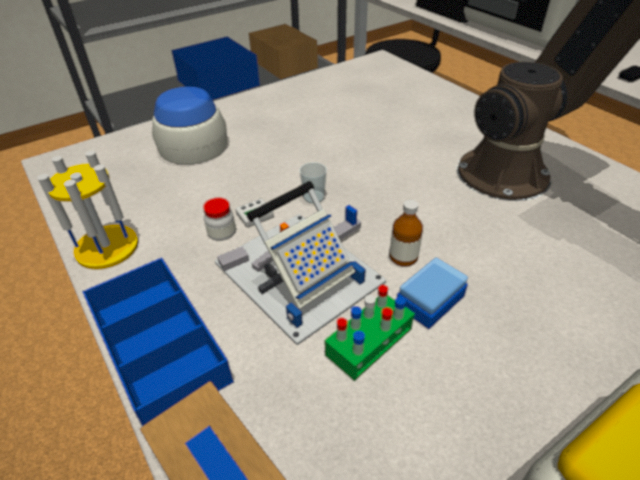

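View pics/top0.png

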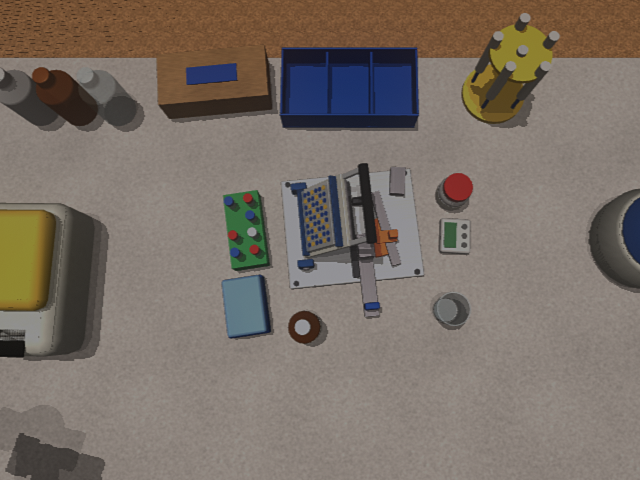

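View pics/wrist0.png

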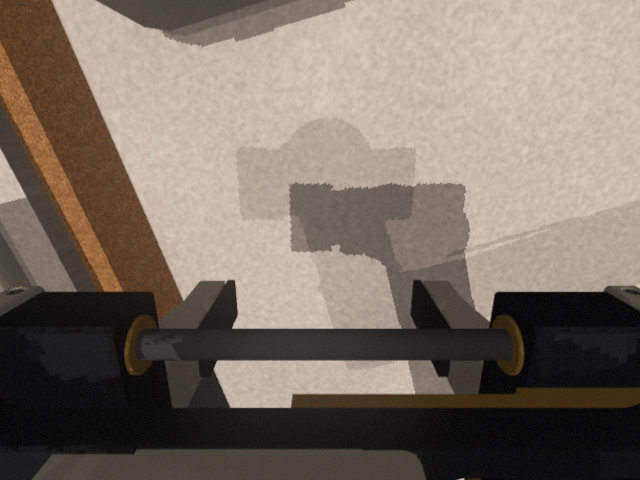

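```bash
cat > h.py <<'E'
import cv2,numpy as np
from scipy.spatial.transform import Rotation as Ro
from plant import ctrl
np.set_printoptions(precision=4,suppress=True)
def cam(n,o=None):
    p=ctrl.camera_params(n);f=240/np.tan(np.radians(p['fovy']/2))
    if n=='wrist':
        T=p['T_tool_cam'];Rt=Ro.from_euler('xyz',o['orientation'],degrees=True).as_matrix()
        return f,p['cx'],p['cy'],np.array(o['tool_pos'])+Rt@T[:3,3],Rt@T[:3,:3]
    return f,p['cx'],p['cy'],np.array(p['eye']),Ro.from_euler('xyz',p['rotation'],degrees=True).as_matrix()
def ray(c,uv):
    f,cx,cy,e,R=c;d=R@np.array([(uv[0]-cx)/f,(uv[1]-cy)/f,1]);return e,d/np.linalg.norm(d)
def onz(c,uv,z):
    e,d=ray(c,uv);return e+d*(z-e[2])/d[2]
def proj(c,P):
    f,cx,cy,e,R=c;q=(np.atleast_2d(P)-e)@R;return np.c_[cx+f*q[:,0]/q[:,2],cy+f*q[:,1]/q[:,2]]
E
python3 - <<'E'
from h import *
im=cv2.imread('pics/top0.png');cv2.imwrite('pics/topc.png',cv2.resize(im[150:350,215:480],None,fx=3,fy=3,interpolation=cv2.INTER_CUBIC))
im=cv2.imread('pics/scene0.png');cv2.imwrite('pics/scc.png',cv2.resize(im[150:380,190:450],None,fx=2.6,fy=2.6,interpolation=cv2.INTER_CUBIC))
E
```

```text
(no output)
```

View pics/topc.png

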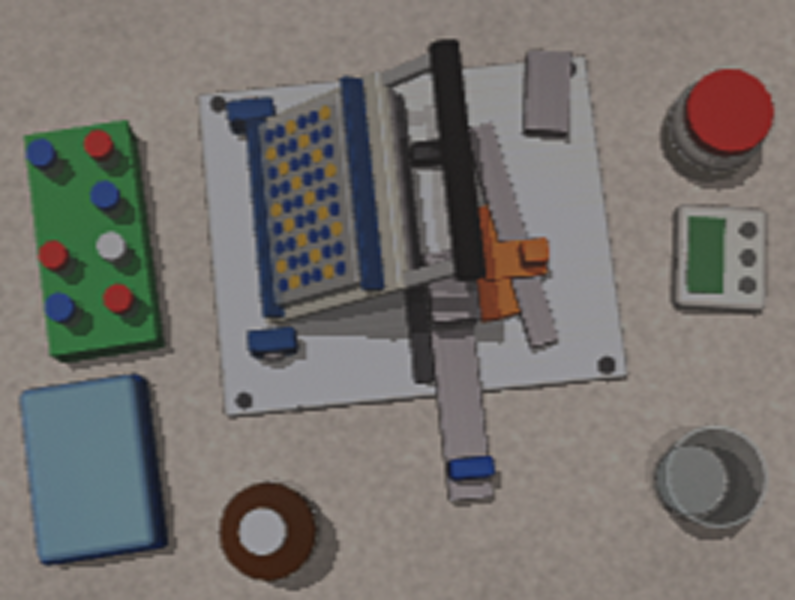

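View pics/scc.png

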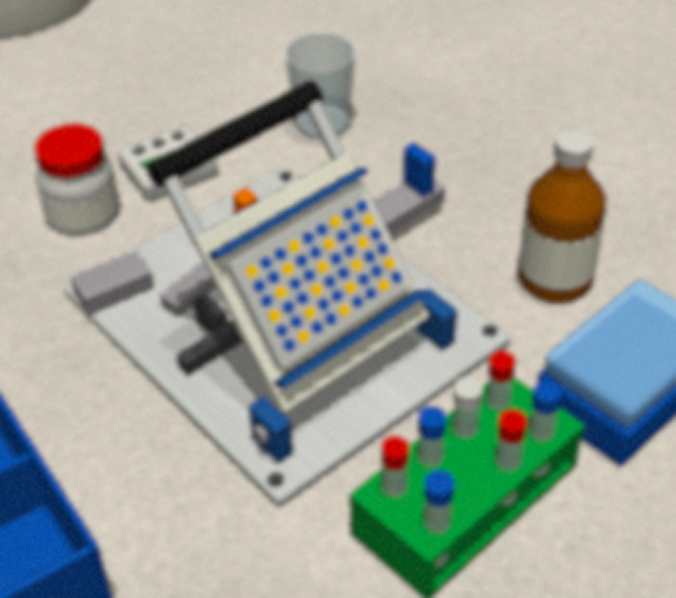

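```bash
cat >> h.py <<'E'
def fit(P,W):
    P=np.array(P);W=np.array(W);a=P-P.mean(0);b=W-W.mean(0)
    th=np.arctan2((a[:,0]*b[:,1]-a[:,1]*b[:,0]).sum(),(a*b).sum());c,s=np.cos(th),np.sin(th);R=np.array([[c,-s],[s,c]])
    return th,W.mean(0)-R@P.mean(0),R
E
python3 - <<'E'
from h import *
c=cam('top');s=lambda u,v:(u/3+215-1/3,v/3+150-1/3)
W=[onz(c,s(*p),.012)[:2] for p in [(200,95),(583,57),(626,377),(229,415)]]
P=np.array([(150,-110),(-140,-110),(-140,130),(150,130)])/1e3
th,t,R=fit(P,W);print(np.degrees(th),t);print((R@P.T).T+t-W)
def st(p,z): return R.T@(onz(c,s(*p),z)[:2]-t)*1e3
print('tab top',[st(p,.072) for p in [(450,461),(493,459),(451,479),(493,476)]])
print('wedge tab top',[st(p,.066) for p in [(525,239),(549,239),(526,262),(550,262)]])
sc=cam('scene');q=lambda u,v:(u/2.6+190-.3,v/2.6+150-.3)
W2=[onz(sc,q(*p),.012)[:2] for p in [(280,503),(68,291),(508,343)]]
print([R.T@(w-t)*1e3 for w in W2])
# grip ends in both views
for a,b in [((444,42),(160,170)),((470,278),(312,92))]:
    e1,d1=ray(c,s(*a));e2,d2=ray(sc,q(*b))
    k=np.linalg.lstsq(np.c_[d1,-d2],e2-e1,rcond=None)[0];A=e1+d1*k[0];B=e2+d2*k[1];M=(A+B)/2
    print('grip',np.r_[R.T@(M[:2]-t),M[2]]*1e3,np.linalg.norm(A-B)*1e3)
for n,p,z in [('spare',(548,92),.032),('timer',(720,258),.022),('beaker',(708,480),.06),('bottle',(264,530),.15),('jar',(730,112),.08)]: print(n,st(p,z),onz(c,s(*p),z))
E
```

```text
96.25238159189256 [ 0.6539 -0.0102]
[[ 0.0007  0.0022]
 [ 0.0015 -0.0027]
 [-0.0003 -0.0026]
 [-0.0019  0.0031]]
tab top [array([ -2.4397, 178.359 ]), array([-31.1738, 179.8451]), array([ -1.7739, 190.2649]), array([-29.8624, 191.0226])]
wedge tab top [array([-71.1819,  32.3053]), array([-87.6084,  33.9684]), array([-69.9292,  48.3584]), array([-86.3114,  50.0115])]
[array([ 151.9409, -111.385 ]), array([-131.8969, -110.3085]), array([153.4032, 120.3173])]
grip [-18.536  -73.081  192.6485] 4.174543702541587
grip [-20.8559  72.6823 186.2215] 3.3067578432568885
spare [-105.0711  -79.4742] [ 0.7444 -0.106   0.032 ]
timer [-213.4644   52.3768] [ 0.6251 -0.2281  0.022 ]
beaker [-174.3163  207.4326] [ 0.4667 -0.2061  0.06  ]
bottle [121.1797 211.9758] [0.43   0.0871 0.15  ]
jar [-220.3119  -39.4718] [ 0.7172 -0.2249  0.08  ]
```

carry_out([
  [-16.8, 33.6, 0],
  [-16.8, 33.6, 0],
  [-16.8, 33.6, 0],
  [-16.8, 33.6, 0],
  [-16.8, 33.6, 0],
  [-16.8, 33.6, 0],
  [-16.8, 33.6, 0],
  [-16.8, 33.6, 0],
  [-16.8, 33.6, 0],
  [-16.8, 33.6, 0],
  [-16.8, 33.6, 0],
  [-16.8, 33.6, 0],
], twist=[0, 0, 0, 0, 0, 0, 0, 0, 0, 0, 0, 0], fingers=-0.2)

```text
clock: 1.15
tool_pos: [-0.1033, 0.9018, 0.4015]
orientation: [-179.9, -0.2, -105.2]
force: [0.4, 0.0, 1.3]
opening: 0.035
```

carry_out([
  [-18.6, 7.3, 0],
  [-18.6, 7.3, 0],
  [-18.6, 7.3, 0],
  [-18.6, 7.3, 0],
  [-18.6, 7.3, 0],
  [-18.6, 7.3, 0],
  [-18.6, 7.3, 0],
  [-18.6, 7.3, 0],
], twist=[0, 0, 0, 0, 0, 0, 0, 0])

```text
clock: 1.82
tool_pos: [-0.1144, 1.0016, 0.3764]
orientation: [179.4, 2.0, -105.2]
force: [-0.2, -0.0, 0.0]
opening: 0.035
```

Run:
```python
from h import *
o=ctrl.get_obs();print(o['joint_pos'],o['tool_pos'],o['orientation'])
```

```text
[107.6021  61.1383  71.7125   0.5944 -98.541  -32.7288] [-0.1144  1.0016  0.3764] [ 179.3918    2.0268 -105.2363]
```

carry_out([
  [-37.2, 14.6, -20],
  [-37.2, 14.6, -20],
  [-37.2, 14.6, -20],
  [-37.2, 14.6, -20],
], twist=[0, 0, 0, 0])

```text
clock: 2.15
tool_pos: [-0.1159, 0.9994, 0.4024]
orientation: [178.7, 4.1, -105.3]
force: [-0.2, 0.2, 0.5]
opening: 0.0349
```

Run:
```python
from h import *
o=ctrl.get_obs();print(o['joint_pos'],o['tool_pos'],o['orientation'])
```

```text
[107.8406  59.7574  71.712    1.1974 -97.8164 -32.8598] [-0.1159  0.9994  0.4024] [ 178.7362    4.1136 -105.2704]
```

carry_out([
  [-93, 36.5, 0],
  [-93, 36.5, 0],
  [-93, 36.5, 0],
  [-93, 36.5, 0],
  [-93, 36.5, 0],
  [-93, 36.5, 0],
], twist=[0, 0, 0, 0, 0, 0])

```text
clock: 2.65
tool_pos: [-0.1204, 1.0263, 0.3488]
orientation: [178.2, 6.0, -105.3]
force: [-0.7, 0.7, -0.1]
opening: 0.0347
```

Run:
```python
from h import *
o=ctrl.get_obs();print(o['joint_pos'],o['tool_pos'],o['orientation'])
```

```text
[107.7268  62.9982  71.6701   1.7397 -92.6903 -32.7804] [-0.1204  1.0263  0.3488] [ 178.2023    5.9627 -105.3197]
```

carry_out([
  [-4, 1.5, 0],
  [-4, 1.5, 0],
], twist=[0, 0])

```text
clock: 2.82
tool_pos: [-0.1212, 1.0356, 0.3391]
orientation: [177.8, 7.5, -105.4]
force: [0.7, -0.7, -0.8]
opening: 0.0356
```

carry_out([
  [-9.3, 3.6, -9],
  [-9.3, 3.6, -9],
], twist=[0, 0])

```text
clock: 2.98
tool_pos: [-0.1211, 1.0284, 0.3799]
orientation: [177.3, 9.4, -105.5]
force: [0.4, 0.0, 1.2]
opening: 0.0352
```

Run:
```python
from h import *
o=ctrl.get_obs();print(o['joint_pos'],o['tool_pos'],o['orientation'])
```

```text
[107.9359  61.5189  71.6895   2.8504 -90.8527 -32.8924] [-0.1211  1.0284  0.3799] [ 177.2792    9.3551 -105.4539]
```

carry_out([
  [-14, 5.5, -3],
  [-14, 5.5, -3],
], twist=[0, 0])

```text
clock: 3.15
tool_pos: [-0.1224, 1.0336, 0.3906]
orientation: [176.6, 11.7, -105.6]
force: [0.0, -0.1, 0.5]
opening: 0.0348
```

carry_out([
  [-9.3, 3.6, -9],
  [-9.3, 3.6, -9],
], twist=[0, 0])

```text
clock: 3.32
tool_pos: [-0.1228, 1.0254, 0.4291]
orientation: [176.0, 13.6, -105.7]
force: [-1.2, 2.8, 4.3]
opening: 0.035
```

carry_out([
  [-30, 11.5, -10],
  [-30, 11.5, -10],
], twist=[0, 0])

```text
clock: 3.48
tool_pos: [-0.1233, 1.0268, 0.4473]
orientation: [175.2, 15.8, -105.9]
force: [-0.0, -0.1, 0.2]
opening: 0.035
```

```bash
cat >> h.py <<'E'
def show():
    o=ctrl.get_obs();Rt=Ro.from_euler('xyz',o['orientation'],degrees=True).as_matrix();z=Rt[:,2]
    print(o['clock'],'j',o['joint_pos'],'p',o['tool_pos'],o['orientation'],'lean',np.degrees(np.arccos(-z[2])),'az',np.degrees(np.arctan2(z[1],z[0])))
    return o,Rt
E
python3 - <<'E'
from h import *
show()
E
```

```text
3.4833 j [108.4589  58.2634  71.712    4.8859 -87.6538 -33.2185] p [-0.1233  1.0268  0.4473] [ 175.2456   15.8413 -105.8989] lean 16.521843923088568 az 91.04636461679462
```

carry_out([
  [-30, 25, -5],
  [-30, 25, -5],
  [-30, 25, -5],
], twist=[0, 0, 0])

```text
clock: 3.73
tool_pos: [-0.1598, 1.0296, 0.4485]
orientation: [174.5, 17.8, -106.1]
force: [-0.7, 0.1, -0.4]
opening: 0.0352
```

carry_out([
  [-30, 20, -5],
  [-30, 20, -5],
], twist=[0, 0])

```text
clock: 3.9
tool_pos: [-0.1761, 1.033, 0.4535]
orientation: [173.8, 19.7, -106.2]
force: [0.2, -0.6, -0.4]
opening: 0.0351
```

carry_out([
  [-30, 20, -5],
  [-30, 20, -5],
], twist=[0, 0])

```text
clock: 4.07
tool_pos: [-0.1903, 1.0352, 0.4614]
orientation: [173.0, 21.6, -106.4]
force: [0.5, 0.0, -1.0]
opening: 0.0348
```

Run:
```python
from h import *
show()
```

```text
4.0667 j [112.3044  58.4091  71.7121   7.7669 -81.951  -37.0254] p [-0.1903  1.0352  0.4614] [ 172.9863   21.6466 -106.4263] lean 22.702506165854842 az 92.0180227039898
```

Works steadily. Continue.

carry_out([
  [-30, 24, 0],
  [-30, 24, 0],
], twist=[0, 0])

```text
clock: 4.23
tool_pos: [-0.2104, 1.0397, 0.4617]
orientation: [172.2, 23.6, -106.7]
force: [0.3, -0.6, -0.1]
opening: 0.0352
```

carry_out([
  [-30, 24, 0],
  [-30, 24, 0],
], twist=[0, 0])

```text
clock: 4.4
tool_pos: [-0.2299, 1.0433, 0.4627]
orientation: [171.3, 25.4, -107.0]
force: [-0.1, 0.2, 0.1]
opening: 0.0351
```

carry_out([
  [-30, 20, 0],
  [-30, 20, 0],
], twist=[0, 0])

```text
clock: 4.57
tool_pos: [-0.2418, 1.0469, 0.4669]
orientation: [170.4, 27.2, -107.3]
force: [-1.4, -0.1, -0.2]
opening: 0.0351
```

carry_out([
  [-30, 20, 0],
  [-30, 20, 0],
], twist=[0, 0])

```text
clock: 4.73
tool_pos: [-0.2522, 1.0497, 0.4735]
orientation: [169.5, 29.1, -107.6]
force: [-0.2, -0.5, 1.0]
opening: 0.0349
```

carry_out([
  [-30, 20, 0],
  [-30, 20, 0],
], twist=[0, 0])

```text
clock: 4.9
tool_pos: [-0.2624, 1.0515, 0.4819]
orientation: [168.5, 30.9, -108.1]
force: [0.0, -0.2, -1.0]
opening: 0.0351
```

carry_out([
  [-30, 20, 0],
  [-30, 20, 0],
], twist=[0, 0])

```text
clock: 5.07
tool_pos: [-0.2721, 1.0525, 0.492]
orientation: [167.4, 32.7, -108.5]
force: [0.7, -0.3, 1.2]
opening: 0.0348
```

Run:
```python
from h import *
show()
```

```text
5.0667 j [116.7531  58.8826  71.6673  13.5832 -70.67   -42.3725] p [-0.2721  1.0525  0.492 ] [ 167.4386   32.7131 -108.5089] lean 34.79015738347604 az 93.89738126900902
```

carry_out([
  [-30, 20, 0],
  [-30, 20, 0],
], twist=[0, 0])

```text
clock: 5.23
tool_pos: [-0.2813, 1.0525, 0.5038]
orientation: [166.4, 34.5, -109.0]
force: [0.8, 0.1, 0.2]
opening: 0.0348
```

carry_out([
  [-30, 20, 3],
  [-30, 20, 3],
], twist=[0, 0])

```text
clock: 5.4
tool_pos: [-0.29, 1.0545, 0.512]
orientation: [165.2, 36.3, -109.6]
force: [1.0, 0.0, -0.5]
opening: 0.0349
```

carry_out([
  [-30, 20, 3],
  [-30, 20, 3],
], twist=[0, 0])

```text
clock: 5.57
tool_pos: [-0.2983, 1.0559, 0.5207]
orientation: [164.0, 38.0, -110.2]
force: [-0.0, 0.8, -0.3]
opening: 0.0352
```

carry_out([
  [-30, 20, 3],
  [-30, 20, 3],
], twist=[0, 0])

```text
clock: 5.73
tool_pos: [-0.306, 1.056, 0.5318]
orientation: [162.8, 39.7, -110.8]
force: [0.3, 0.1, -0.1]
opening: 0.0351
```

carry_out([
  [-30, 20, 3],
  [-30, 20, 3],
], twist=[0, 0])

```text
clock: 5.9
tool_pos: [-0.3134, 1.0554, 0.5449]
orientation: [161.5, 41.5, -111.6]
force: [0.6, -0.4, 0.3]
opening: 0.0352
```

Run:
```python
from h import *
o,Rt=show();print(Rt)
```

```text
5.9 j [119.0551  57.9832  71.6555  18.6393 -62.7582 -45.9318] p [-0.3134  1.0554  0.5449] [ 161.4908   41.4848 -111.5682] lean 44.73407059155774 az 95.2429752745847
[[-0.2754 -0.9592 -0.0643]
 [-0.6967  0.153   0.7009]
 [-0.6624  0.2378 -0.7104]]
```

```bash
cat > kin.py <<'E'
from h import *
D=[([91.2777,20.5894,.6339,-.0195,-70.1346,-16.5062],[.1773,.6511,.4037],[-179.992,-.0916,-105.2351]),
([107.6021,61.1383,71.7125,.5944,-98.541,-32.7288],[-.1144,1.0016,.3764],[179.3918,2.0268,-105.2363]),
([107.8406,59.7574,71.712,1.1974,-97.8164,-32.8598],[-.1159,.9994,.4024],[178.7362,4.1136,-105.2704]),
([107.7268,62.9982,71.6701,1.7397,-92.6903,-32.7804],[-.1204,1.0263,.3488],[178.2023,5.9627,-105.3197]),
([107.9359,61.5189,71.6895,2.8504,-90.8527,-32.8924],[-.1211,1.0284,.3799],[177.2792,9.3551,-105.4539]),
([108.4589,58.2634,71.712,4.8859,-87.6538,-33.2185],[-.1233,1.0268,.4473],[175.2456,15.8413,-105.8989]),
([112.3044,58.4091,71.7121,7.7669,-81.951,-37.0254],[-.1903,1.0352,.4614],[172.9863,21.6466,-106.4263]),
([116.7531,58.8826,71.6673,13.5832,-70.67,-42.3725],[-.2721,1.0525,.492],[167.4386,32.7131,-108.5089]),
([119.0551,57.9832,71.6555,18.6393,-62.7582,-45.9318],[-.3134,1.0554,.5449],[161.4908,41.4848,-111.5682])]
E=lambda a,d:Ro.from_euler(a,d,degrees=True).as_matrix()
def parts(j,s4=1,s6=1):
    A=E('z',j[0]);B=A@E('y',j[1]);C=A@E('y',j[1]-j[2]);F=C@E('x',s4*j[3]);G=F@E('y',-j[4])@E('x',s6*j[5]);return A,B,C,G
def mat(o):return E('xyz',o)
def rows(j,s):
    A,B,C,G=parts(j,*s);return np.c_[A[:,0],A[:,1],[0,0,1],B[:,2],C[:,0],C[:,2],G[:,0]]
best=None
for s4 in(1,-1):
  for s6 in(1,-1):
    Gs=[parts(j,s4,s6)[3] for j,_,o in D];T=[g.T@mat(o) for g,(_,_,o) in zip(Gs,D)]
    M=Ro.from_matrix(T).mean().as_matrix();err=max(np.degrees(np.arccos(min(1,(np.trace(M.T@t)-1)/2))) for t in T)
    if best is None or err<best[0]:best=(err,(s4,s6),M)
err,S,M=best
Amat=np.vstack([rows(j,S) for j,_,_ in D]);b=np.hstack([p for _,p,_ in D])
lam=1e-4
L=np.linalg.lstsq(np.vstack([Amat,lam*np.eye(7)]),np.r_[b,np.zeros(7)],rcond=None)[0]
def fk(j):return rows(j,S)@L,parts(j,*S)[3]@M
LO=np.array([-176.03,-82.01,-58.28,-173.87,-174.79,-173.66]);HI=np.array([176.03,121.73,71.71,95.51,-.11,173.66])
from scipy.optimize import least_squares
def ik(p,R,j0):
    def f(j):
        q,Q=fk(j);return np.r_[(q-p)*10,Ro.from_matrix(Q.T@R).as_rotvec()*3]
    r=least_squares(f,np.clip(j0,LO+.2,HI-.2),bounds=(LO,HI));return r.x,np.abs(r.fun).max()
if __name__=='__main__':
    print(err,S,L,np.abs(Amat@L-b).max())
E
python3 kin.py
```

```text
0.00012743840826720358 (-1, -1) [-0.2937 -0.1877 -0.0828  0.7853  0.6326  0.2012  0.2228] 0.024681151408506574
```

```bash
python3 - <<'E'
s=open('kin.py').read()
s=s.replace("return A,B,C,G","return A,B,C,G,F,F@E('y',-j[4])").replace("A,B,C,G=parts(j,*s);return np.c_[A[:,0],A[:,1],[0,0,1],B[:,2],C[:,0],C[:,2],G[:,0]]","A,B,C,G,F,H=parts(j,*s);return np.c_[A[:,0],A[:,1],[0,0,1],B[:,2],B[:,0],C[:,0],C[:,2],F[:,1],F[:,2],G[:,0],H[:,2]]").replace("eye(7)","eye(11)").replace("zeros(7)","zeros(11)").replace("lam=1e-4","lam=3e-3")
open('kin.py','w').write(s)
E
python3 kin.py
python3 - <<'E'
from kin import *
print((Amat@L-b).reshape(-1,3))
E
```

```text
0.00012743840826720358 (-1, -1) [ 0.0002 -0.0011  0.1991  0.6012 -0.0002  0.4631  0.     -0.1907 -0.0002
  0.2     0.0006] 6.013577072616627e-05
[[-0.      0.     -0.    ]
 [-0.     -0.     -0.    ]
 [ 0.      0.     -0.0001]
 [-0.     -0.      0.0001]
 [ 0.      0.     -0.    ]
 [-0.     -0.     -0.    ]
 [-0.      0.0001  0.    ]
 [-0.     -0.      0.    ]
 [ 0.      0.     -0.    ]]
```

```bash
cat > plan.py <<'E'
from kin import *
TH=np.radians(96.25);T0=np.array([.6539,-.0102]);RS=np.array([[np.cos(TH),-np.sin(TH)],[np.sin(TH),np.cos(TH)]])
def sw(x,y,z):return np.r_[RS@np.array([x,y])/1e3+T0,z/1e3]
def ws(p):return np.r_[RS.T@(p[:2]-T0),p[2]]*1e3
def tw(R,t):return R@E('z',t)
def tipp(s,R,d=178):return sw(*s)-R[:,2]*d/1e3
def best_ik(p,R):
    out=[]
    for j0 in([0,20,0,-60,-80,0],[0,20,0,-60,-80,90],[0,20,0,-60,-80,-90],[10,0,-20,-120,-60,0],[-20,20,0,0,-60,0],[0,0,-30,-90,-40,60]):
        j,e=ik(p,R,j0)
        if e<1e-3:
            if not any(np.abs(j-k).max()<1 for k in out): out.append(j)
    return out
E
python3 - <<'E'
from plan import *
o,R=show()
for nm,s in [('bar',(-17,205,50)),('barhome',(-17,138,50)),('grip0',(-20,0,188)),('grip1',(-71,0,120)),('w0',(-75,80,48)),('w1',(-72,20,48))]:
    for t in(-19.8,160.2,-109.8,70.2):
        print(nm,t,best_ik(tipp(s,tw(R,t),159.3 if 'grip' in nm else 178),tw(R,t)))
E
```

```text
5.9 j [119.0551  57.9832  71.6555  18.6393 -62.7582 -45.9318] p [-0.3134  1.0554  0.5449] [ 161.4908   41.4848 -111.5682] lean 44.73407059155774 az 95.2429752745847
bar -19.8 [array([-18.8775,  29.241 , -12.8974, -41.7489, -74.732 , 135.5002])]
bar 160.2 [array([-18.8775,  29.241 , -12.8974, -41.7489, -74.7321, -44.4997])]
bar -109.8 [array([ -18.8775,   29.241 ,  -12.8974,  -41.7489,  -74.7321, -134.4997])]
bar 70.2 [array([-18.8775,  29.241 , -12.8974, -41.7489, -74.7321,  45.5002])]
barhome -19.8 [array([-16.3327,  32.4581,  -5.7921, -42.347 , -76.3173, 131.3203])]
barhome 160.2 [array([-16.3327,  32.4581,  -5.7921, -42.347 , -76.3174, -48.6797])]
barhome -109.8 [array([ -16.3327,   32.4581,   -5.7921,  -42.347 ,  -76.3173, -138.6797])]
barhome 70.2 [array([-16.3327,  32.4581,  -5.7921, -42.347 , -76.3173,  41.3203])]
grip0 -19.8 [array([-11.4267,  32.1389,  14.2352, -42.4131, -88.4948, 114.2821])]
grip0 160.2 [array([-11.4267,  32.1389,  14.2352, -42.4131, -88.4948, -65.7179])]
grip0 -109.8 [array([ -11.4267,   32.1389,   14.2352,  -42.4131,  -88.4948, -155.7179])]
grip0 70.2 [ar
[... 344 characters left out ...]
014,  38.003 ,  14.9488, -41.3997, -86.8988,  30.2188])]
w0 -19.8 [array([-18.6272,  37.8566,   4.7373, -40.6126, -81.3962, 129.2812])]
w0 160.2 [array([-18.6272,  37.8566,   4.7374, -40.6126, -81.3962, -50.7188])]
w0 -109.8 [array([ -18.6272,   37.8566,    4.7373,  -40.6126,  -81.3962, -140.7188])]
w0 70.2 [array([-18.6272,  37.8566,   4.7373, -40.6126, -81.3962,  39.2812])]
w1 -19.8 [array([-16.5568,  41.0356,  11.7781, -41.1608, -83.1565, 125.3793])]
w1 160.2 [array([-16.5568,  41.0356,  11.7781, -41.1608, -83.1565, -54.6207])]
w1 -109.8 [array([ -16.5568,   41.0356,   11.7781,  -41.1608,  -83.1565, -144.6207])]
w1 70.2 [array([-16.5568,  41.0356,  11.7781, -41.1608, -83.1565,  35.3793])]
```

```bash
cat >> plan.py <<'E'
def path(R,p0,j0,wps):  # wps: (p,twist abs, n)
    j=np.array(j0);t0=0
    for p,t,n in wps:
        for i in range(1,n+1):
            q=p0+(p-p0)*i/n;jn,e=ik(q,tw(R,t0+(t-t0)*i/n),j);
            if e>2e-3 or np.abs(jn-j).max()>15: print('!',i,e,jn-j)
            j=jn
        print('wp',p,t,j.round(1),e);p0=p;t0=t
    return j
E
python3 - <<'E'
from plan import *
o,R=show();p0=o['tool_pos']
w1=np.array([.30,.48,.55]);w2=np.array([.50,.10,.50]);Rf=tw(R,250.2);pb=tipp((-17,225,110),Rf)
print(pb,Rf)
path(R,p0,o['joint_pos'],[(w1,140,24),(w2,210,12),(pb,250.2,12)])
for w in(w1,w2,pb):print(R.T@(w-p0)*100)
E
```

```text
5.9 j [119.0551  57.9832  71.6555  18.6393 -62.7582 -45.9318] p [-0.3134  1.0554  0.5449] [ 161.4908   41.4848 -111.5682] lean 44.73407059155774 az 95.2429752745847
[ 0.4435 -0.1763  0.2364] [[ 0.9958  0.0658 -0.0643]
 [ 0.092  -0.7073  0.7009]
 [ 0.0006 -0.7038 -0.7104]]
! 1 4.122702179643056e-11 [ -0.7703  -8.5066 -18.2579   1.455    9.4545  -8.7942]
wp [0.3  0.48 0.55] 140 [  69.6   -2.9   -6.5  -24.5  -47.4 -123.8] 2.7755575615628914e-15
wp [0.5 0.1 0.5] 210 [  10.9    3.8    0.9  -44.8  -84.  -141.8] 1.6653345369377348e-14
wp [ 0.4435 -0.1763  0.2364] 250.2 [ -19.5   23.   -13.2  -40.5  -79.5 -138.1] 3.6991743002090516e-10
[ 22.8528 -67.5236 -44.639 ]
[ 47.131  -93.7113 -69.0065]
[ 85.3968 -98.792  -69.2897]
```

carry_out([
  [22.9, -67.5, -44.6],
  [22.9, -67.5, -44.6],
  [22.9, -67.5, -44.6],
  [22.9, -67.5, -44.6],
  [22.9, -67.5, -44.6],
  [22.9, -67.5, -44.6],
  [22.9, -67.5, -44.6],
  [22.9, -67.5, -44.6],
  [22.9, -67.5, -44.6],
  [22.9, -67.5, -44.6],
  [22.9, -67.5, -44.6],
  [22.9, -67.5, -44.6],
], twist=[7, 14, 21, 28, 35, 42, 49, 56, 63, 70, 77, 84], fingers=-1)

```text
clock: 6.9
tool_pos: [0.0199, 0.7436, 0.5494]
orientation: [135.6, -6.2, 178.9]
force: [0.9, 0.2, -0.1]
opening: 0.0005
```

```bash
cat >> plan.py <<'E'
RF=np.array([[.9958,.0658,-.0643],[.092,-.7073,.7009],[.0006,-.7038,-.7104]])
def togo(R,p,w,Rt=RF):
    v=Ro.from_matrix(R.T@Rt).as_rotvec(degrees=True);print('togo cm',(R.T@(w-p)*100).round(2),'rot',v.round(2))
E
python3 - <<'E'
from plan import *
o,R=show();p=o['tool_pos']
for w in([.30,.48,.55],[.5,.1,.5]):togo(R,p,np.array(w))
E
```

```text
6.9 j [ 104.8139   11.427    -6.3919   14.19    -28.5641 -118.2447] p [0.0199 0.7436 0.5494] [135.5873  -6.2456 178.8952] lean 44.75877738650229 az 95.23163019143117
togo cm [-28.33 -16.23 -20.32] rot [  0.01  -0.04 171.05]
togo cm [-49.48 -44.99 -44.7 ] rot [  0.01  -0.04 171.05]
```

carry_out([
  [-28.3, -16.2, -20.3],
  [-28.3, -16.2, -20.3],
  [-28.3, -16.2, -20.3],
  [-28.3, -16.2, -20.3],
  [-28.3, -16.2, -20.3],
  [-28.3, -16.2, -20.3],
  [-28.3, -16.2, -20.3],
  [-28.3, -16.2, -20.3],
  [-28.3, -16.2, -20.3],
  [-49.5, -45, -44.7],
  [-49.5, -45, -44.7],
  [-49.5, -45, -44.7],
], twist=[7, 14, 21, 28, 35, 42, 49, 56, 63, 70, 77, 84])

```text
clock: 7.9
tool_pos: [0.3499, 0.3769, 0.5369]
orientation: [-176.9, -44.8, 90.8]
force: [1.5, 0.2, 0.0]
opening: 0.0004
```

Run:
```python
from plan import *
o,R=show();p=o['tool_pos']
for w in([.5,.1,.5],tipp((-17,225,110),RF)):togo(R,p,np.array(w))
```

```text
7.9 j [  54.7876   -5.5388   -7.1828  -33.4371  -56.1489 -131.804 ] p [0.3499 0.3769 0.5369] [-176.8869  -44.7832   90.8133] lean 44.8683185902708 az 95.2282818063179
togo cm [-22.4   13.67 -17.8 ] rot [-0.1  -0.11 86.81]
togo cm [-60.52   7.6  -18.17] rot [-0.1  -0.11 86.81]
```

carry_out([
  [-22.4, 13.7, -17.8],
  [-22.4, 13.7, -17.8],
  [-22.4, 13.7, -17.8],
  [-22.4, 13.7, -17.8],
  [-22.4, 13.7, -17.8],
  [-22.4, 13.7, -17.8],
  [-22.4, 13.7, -17.8],
  [-22.4, 13.7, -17.8],
  [-42, 10.6, -18],
  [-42, 10.6, -18],
  [-42, 10.6, -18],
  [-42, 10.6, -18],
], twist=[7, 14, 21, 28, 35, 42, 49, 56, 63, 70, 77, 84])

```text
clock: 8.9
tool_pos: [0.4752, -0.0207, 0.3861]
orientation: [-135.2, -1.9, 7.1]
force: [1.4, 0.5, 0.2]
opening: 0.0003
```

Run:
```python
from plan import *
o,R=show();p=o['tool_pos']
for w in(tipp((-17,235,130),RF),):togo(R,p,np.array(w))
cv2.imwrite('pics/w1.png',ctrl.snapshot('wrist'));cv2.imwrite('pics/t1.png',ctrl.snapshot('top'))
```

```text
8.9 j [  -2.8917    8.8074   -8.3355  -44.6825  -83.4253 -159.5842] p [ 0.4752 -0.0207  0.3861] [-135.1609   -1.8839    7.0508] lean 44.87019001965941 az 95.15733336675095
togo cm [-6.47 19.66 -1.56] rot [-0.13 -0.06  2.56]
```

View pics/w1.png

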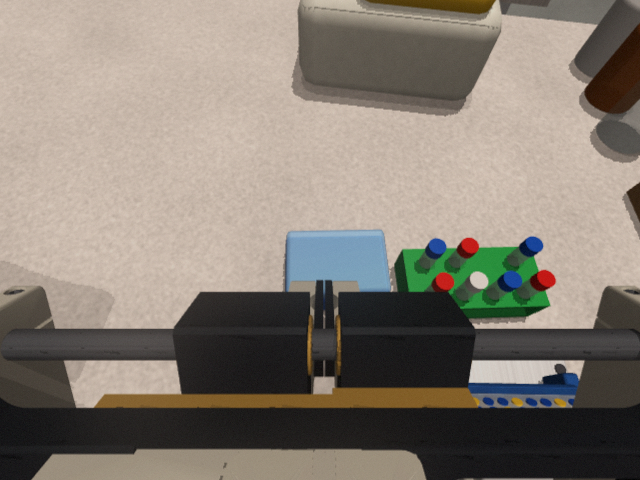

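View pics/t1.png

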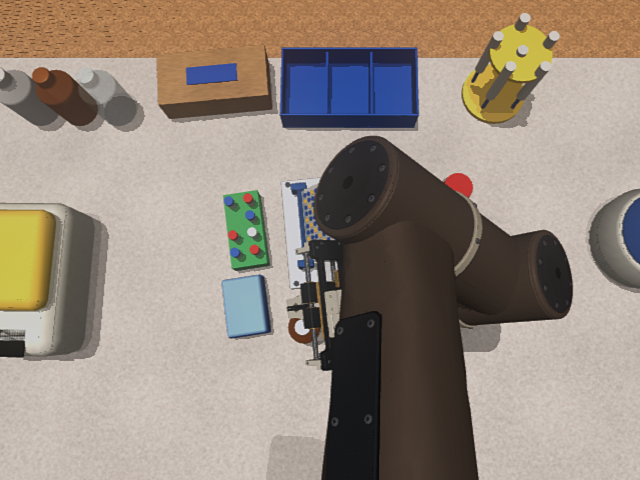

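carry_out([
  [-6.5, 19.7, -1.6],
  [-6.5, 19.7, -1.6],
  [-6.5, 19.7, -1.6],
  [-6.5, 19.7, -1.6],
  [-6.5, 19.7, -1.6],
  [-6.5, 19.7, -1.6],
  [-6.5, 19.7, -1.6],
], twist=[2.6, 2.6, 2.6, 2.6, 2.6, 2.6, 2.6])

```text
clock: 9.58
tool_pos: [0.4305, -0.1807, 0.2517]
orientation: [-135.0, 0.6, 5.0]
force: [-0.3, 0.1, 0.2]
opening: 0.0004
```

Run:
```python
from plan import *
o,R=show();p=o['tool_pos'];print('tip',ws(p+.178*R[:,2]),o['force'])
togo(R,p,tipp((-17,235,52),RF))
im=ctrl.snapshot('scene');cv2.imwrite('pics/s2.png',cv2.resize(im[100:340,180:500],None,fx=2.4,fy=2.4,interpolation=cv2.INTER_CUBIC))
```

```text
9.5833 j [ -20.3448   21.281   -13.5874  -40.0158  -81.3127 -139.1473] p [ 0.4305 -0.1807  0.2517] [-135.0359    0.6068    4.966 ] lean 44.96732177570496 az 95.57354687830555
tip [-19.4182 239.1888 125.7581] [-0.293   0.0897  0.2072]
togo cm [0.42 4.96 5.39] rot [-0.23  0.23 -0.67]
```

View pics/s2.png

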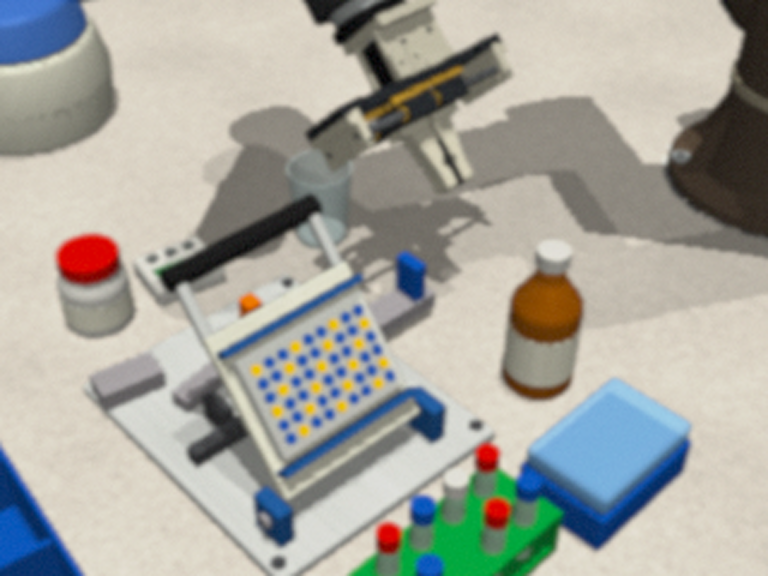

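carry_out([
  [0.2, 2, 2.3],
  [0.2, 4.0, 4.8],
  [0.2, 4.3, 5.5],
  [0.2, 4.3, 5.5],
], twist=[-0.7, -0.7, -0.7, -0.7])

```text
clock: 9.97
tool_pos: [0.4319, -0.1699, 0.1834]
orientation: [-135.0, 0.1, 5.6]
force: [-0.3, -0.5, 0.9]
opening: 0.0007
```

Run:
```python
from plan import *
o,R=show();p=o['tool_pos'];print('tip',ws(p+.178*R[:,2]),o['force'])
togo(R,p,tipp((-14,137,55),RF))
for n in('scene','wrist'):
  im=ctrl.snapshot(n);cv2.imwrite(f'pics/{n}3.png',cv2.resize(im[100:340,180:500],None,fx=2.4,fy=2.4,interpolation=cv2.INTER_CUBIC) if n=='scene' else im)
```

```text
9.9667 j [ -19.5424   27.0084  -16.1771  -41.5561  -74.6906 -133.2704] p [ 0.4319 -0.1699  0.1834] [-134.9876    0.0871    5.5963] lean 45.0124462858595 az 95.6833914188991
tip [ -8.6765 236.7701  57.5631] [-0.2666 -0.5309  0.8683]
togo cm [ 9.89  0.38 -0.13] rot [-0.28  0.31  0.14]
```

View pics/scene3.png

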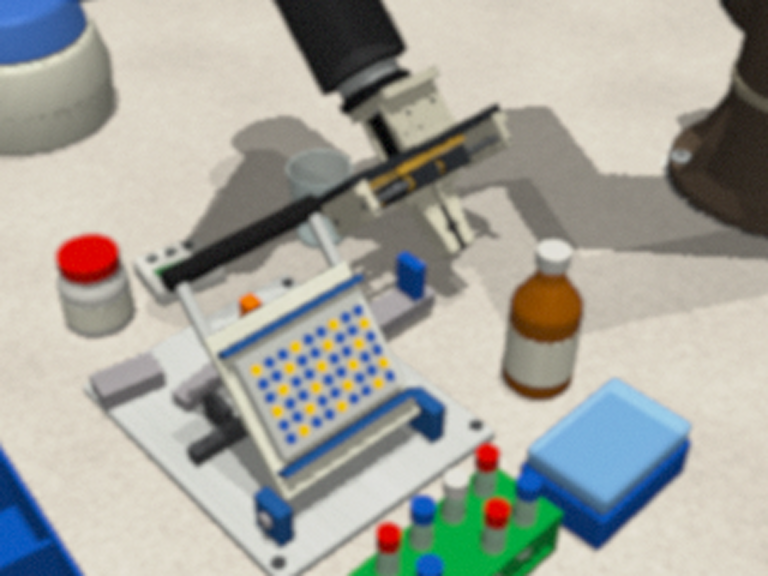

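View pics/wrist3.png

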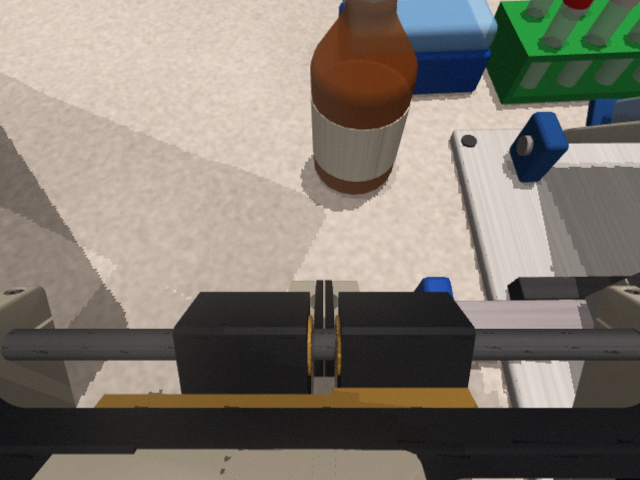

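carry_out([
  [1, 0, 0],
  [2, 0, 0],
  [2.8, 0, 0],
  [3.5, 0, 0],
  [4.2, 0.1, 0],
  [4.9, 0.1, 0],
  [5.6, 0.1, 0],
  [6.2, 0.1, 0],
  [6.8, 0.1, 0],
  [7.4, 0.2, 0],
  [7.8, 0.2, 0],
  [8, 0.2, 0],
], twist=[0, 0, 0, 0, 0, 0, 0, 0, 0, 0, 0, 0])

```text
clock: 11.07
tool_pos: [0.5131, -0.1644, 0.1839]
orientation: [-135.1, -0.1, 5.6]
force: [-2.6, -0.0, 1.5]
opening: 0.0005
```

Run:
```python
from plan import *
o,R=show();p=o['tool_pos'];print('tip',ws(p+.178*R[:,2]),o['force'])
for n in('scene','wrist'):
  im=ctrl.snapshot(n);cv2.imwrite(f'pics/{n}4.png',cv2.resize(im[100:340,180:500],None,fx=2.4,fy=2.4,interpolation=cv2.INTER_CUBIC) if n=='scene' else im)
```

```text
11.0667 j [ -16.5767   30.9087   -7.5698  -42.2543  -76.5158 -138.0955] p [ 0.5131 -0.1644  0.1839] [-135.1171   -0.1035    5.6119] lean 44.88301130732638 az 95.50800779687272
tip [-12.3902 155.1623  57.7497] [-2.6141 -0.0402  1.4882]
```

View pics/scene4.png

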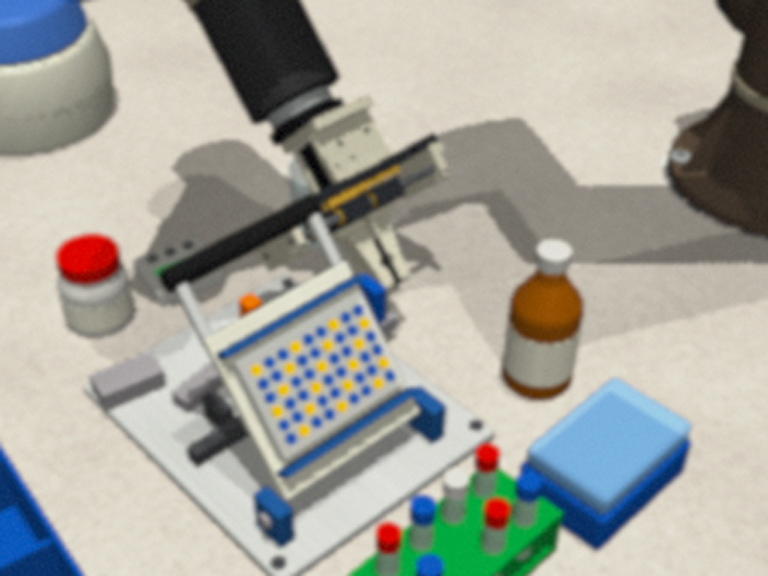

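View pics/wrist4.png

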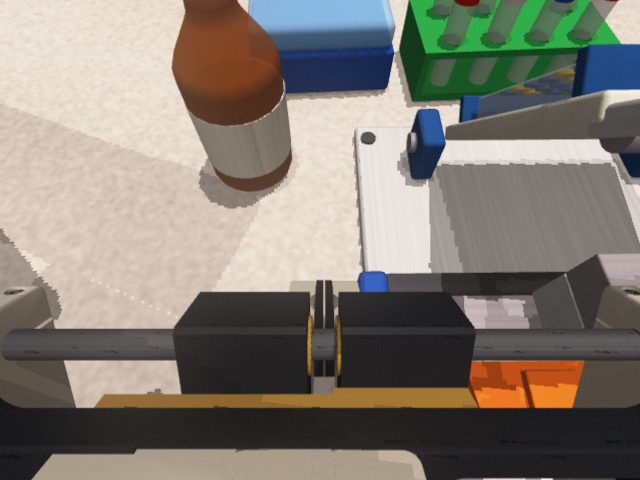

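carry_out([
  [0.3, 0, 0],
  [0.6, 0, 0],
  [0.8, 0, 0],
  [1.0, 0, 0],
  [1.2, 0, 0],
  [1.4, 0, 0],
  [1.5, 0, 0],
], twist=[0, 0, 0, 0, 0, 0, 0])

```text
clock: 11.75
tool_pos: [0.5274, -0.163, 0.1838]
orientation: [-135.1, -0.0, 5.6]
force: [-6.6, -0.1, 1.5]
opening: -0.0
```

carry_out([
  [0.2, 0, 0],
  [0.4, 0, 0],
  [0.6, 0, 0],
], twist=[0, 0, 0])

```text
clock: 12.0
tool_pos: [0.5295, -0.163, 0.1835]
orientation: [-135.0, 0.5, 6.0]
force: [-24.4, -6.4, 7.4]
opening: 0.0006
```

Run:
```python
from plan import *
o,R=show();p=o['tool_pos'];print('tip',ws(p+.178*R[:,2]),o['force'])
```

```text
12.0 j [ -15.9249   31.9635   -5.5684  -42.1002  -77.4783 -139.3863] p [ 0.5295 -0.163   0.1835] [-134.9514    0.4886    5.955 ] lean 45.05069409939646 az 96.44284032452845
tip [-12.3752 140.6907  57.7817] [-24.4069  -6.4023   7.4138]
```

carry_out([
  [-2, 0, 0],
  [-4, 0, 0],
  [-5, 0, 0],
  [-5, -2.5, -2.5],
  [-5, -5, -5],
  [-5, -7.5, -7.5],
  [-5, -10, -10],
  [-5, -12.5, -12.5],
  [-5, -14.2, -14.2],
  [-5, -14.2, -14.2],
], twist=[0, 0, 0, 0, 0, 0, 0, 0, 0, 0])

```text
clock: 12.83
tool_pos: [0.4828, -0.1688, 0.3913]
orientation: [-135.3, -0.1, 5.9]
force: [-0.4, -1.1, -1.0]
opening: 0.0004
```

Run:
```python
from plan import *
o,R=show();p=o['tool_pos'];print('tip',ws(p+.178*R[:,2]),o['force'])
togo(R,p,tipp((16,0,265),R),R);print(R)
for n in('scene','wrist','top'):
  im=ctrl.snapshot(n);cv2.imwrite(f'pics/{n}5.png',cv2.resize(im[100:340,180:500],None,fx=2.4,fy=2.4,interpolation=cv2.INTER_CUBIC) if n=='scene' else im)
```

```text
12.8333 j [ -17.3948   14.9243   -0.9982  -40.4182  -94.1214 -152.2112] p [ 0.4828 -0.1688  0.3913] [-135.2768   -0.1178    5.9441] lean 44.72333039164068 az 95.8250863204486
tip [-13.7516 186.4293 264.8062] [-0.4351 -1.1183 -0.9842]
togo cm [18.63 -2.17  2.18] rot [0. 0. 0.]
[[ 0.9946  0.075  -0.0714]
 [ 0.1036 -0.7065  0.7001]
 [ 0.0021 -0.7037 -0.7105]]
```

View pics/scene5.png

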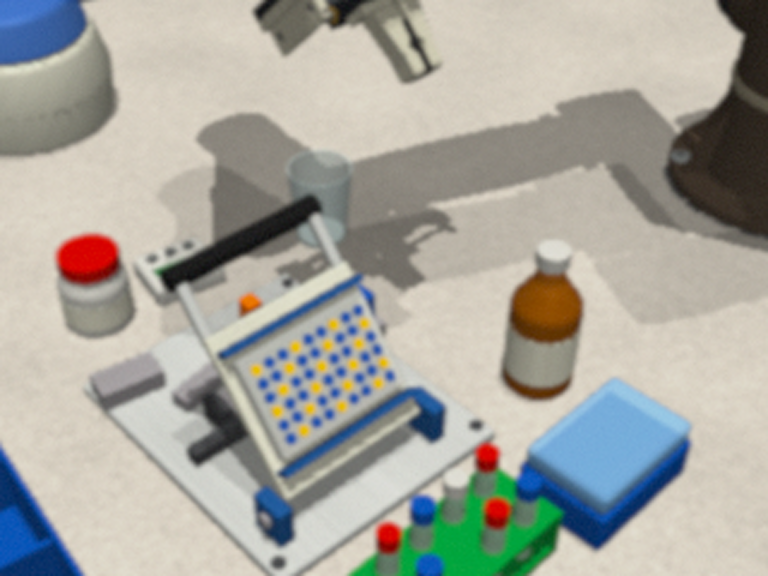

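View pics/wrist5.png

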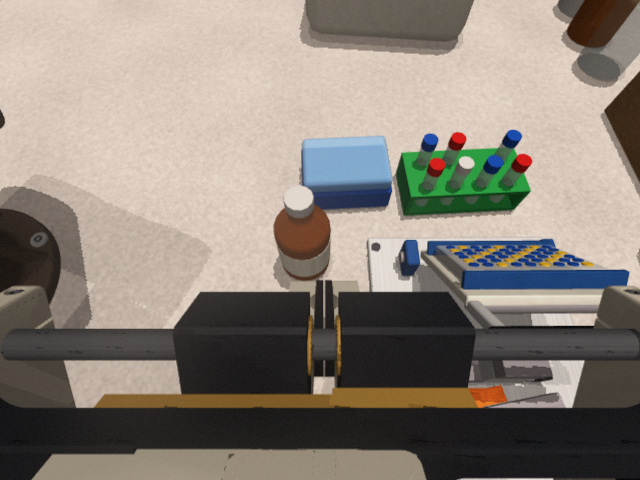

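View pics/top5.png

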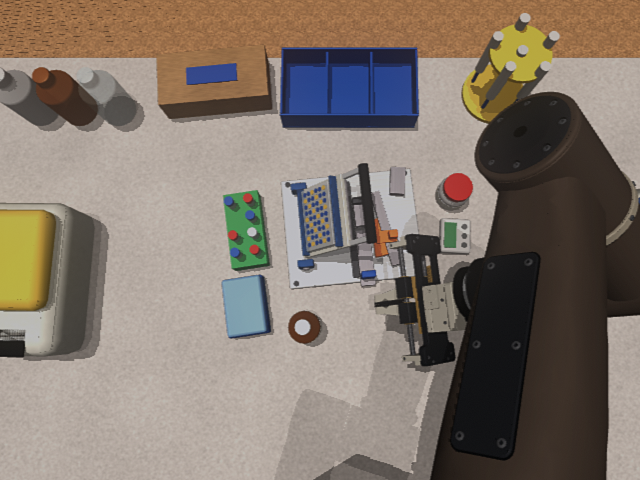

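Run:
```python
from plan import *
im=cv2.imread('pics/top5.png')
c=cam('top')
def m(lo,hi,roi,z):
    x0,y0,x1,y1=roi;h=cv2.cvtColor(im[y0:y1,x0:x1],cv2.COLOR_BGR2HSV);k=cv2.inRange(h,lo,hi);ys,xs=np.nonzero(k);print(len(xs),xs.min()+x0,xs.max()+x0,ys.min()+y0,ys.max()+y0)
    for q in((xs.min()+x0,ys.min()+y0),(xs.max()+x0,ys.max()+y0),(xs.mean()+x0,ys.mean()+y0)):print(ws(np.r_[onz(c,q,z)[:2],z]))
m((105,120,40),(130,255,255),(355,262,385,285),.072)
m((8,150,100),(20,255,255),(387,225,402,245),.066)
```

```text
91 361 375 270 277
[ -2.5812 110.8913  72.    ]
[-29.1899 127.8224  72.    ]
[-16.529  119.5998  72.    ]
101 387 397 230 241
[-65.5881  33.0989  66.    ]
[-83.2903  58.0592  66.    ]
[-73.6061  44.5082  66.    ]
```

carry_out([
  [3, 0, 0],
  [6.5, -0.5, 0.5],
  [10, -1, 1],
  [13.5, -1.5, 1.5],
  [17, -2.2, 2.2],
  [18.6, -2.2, 2.2],
  [18.6, -2.2, 2.2],
], twist=[0, 0, 0, 0, 0, 0, 0])

```text
clock: 13.57
tool_pos: [0.6665, -0.1165, 0.3802]
orientation: [-134.9, 0.6, 6.0]
force: [-1.6, 0.3, -0.2]
opening: 0.0003
```

Run:
```python
from plan import *
o,R=show();p=o['tool_pos'];print('tip',ws(p+.178*R[:,2]),o['force'])
togo(R,p,tipp((16,0,202),R),R)
for n in('scene','top'):
  im=ctrl.snapshot(n);cv2.imwrite(f'pics/{n}6.png',cv2.resize(im[60:300,200:460],None,fx=2.4,fy=2.4,interpolation=cv2.INTER_CUBIC))
```

```text
13.5667 j [  -9.5639   27.9395   17.997   -43.0245  -94.1234 -162.3862] p [ 0.6665 -0.1165  0.3802] [-134.8974    0.5801    5.9811] lean 45.105564370979394 az 96.55902354368445
tip [ 19.0532  -0.261  254.5795] [-1.6259  0.2533 -0.2088]
togo cm [0.03 3.94 3.49] rot [0. 0. 0.]
```

View pics/scene6.png

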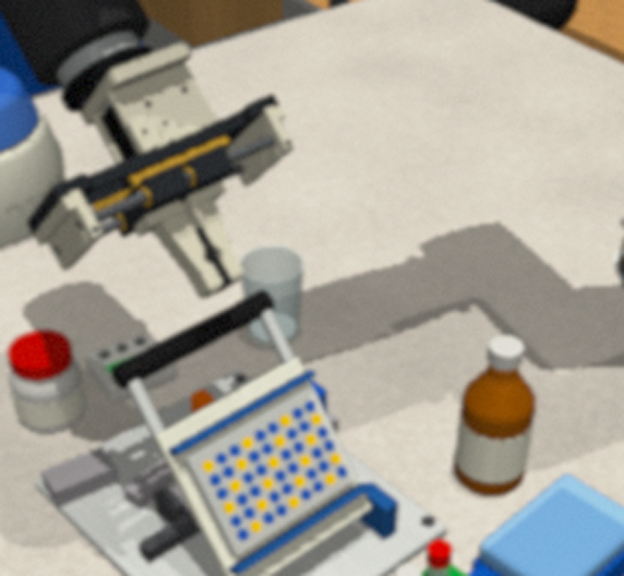

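View pics/top6.png

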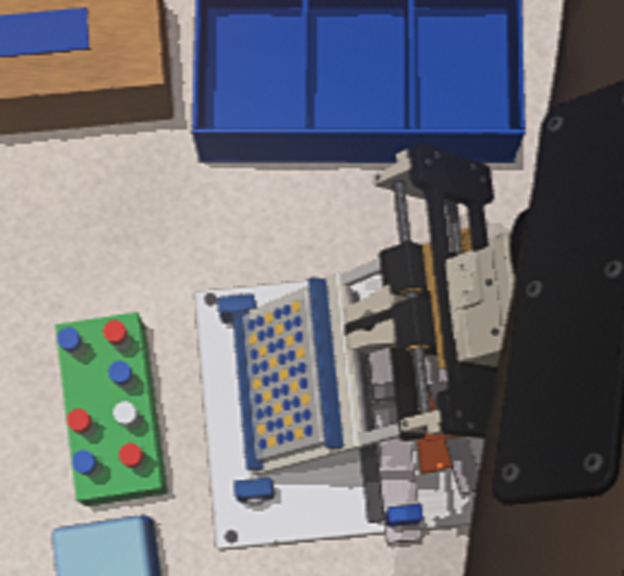

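carry_out([
  [0, 2, 1.8],
  [0, 3.9, 3.5],
  [0, 3.9, 3.5],
  [0, 4.4, 3.5],
  [0, 4.9, 3.5],
], twist=[0, 0, 0, 0, 0])

```text
clock: 14.08
tool_pos: [0.6645, -0.1281, 0.3232]
orientation: [-135.0, 0.5, 5.9]
force: [0.4, -0.7, 0.5]
opening: 0.0006
```

Run:
```python
from plan import *
o,R=show();p=o['tool_pos'];print('tip',ws(p+.178*R[:,2]),o['force'])
for n in('scene',):
  im=ctrl.snapshot(n);cv2.imwrite(f'pics/{n}7.png',cv2.resize(im[60:300,200:460],None,fx=2.4,fy=2.4,interpolation=cv2.INTER_CUBIC))
```

```text
14.0833 j [ -10.4197   30.7107   14.8574  -42.6144  -90.2531 -157.7225] p [ 0.6645 -0.1281  0.3232] [-134.9711    0.5024    5.9458] lean 45.03113130666476 az 96.4476308085597
tip [  7.6131   2.7467 197.3662] [ 0.3715 -0.713   0.4662]
```

View pics/scene7.png

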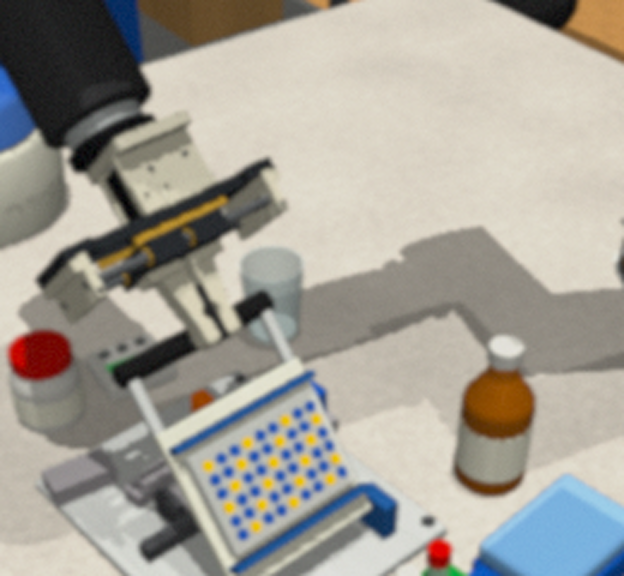

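carry_out([
  [0, 0.4, 0],
  [0, 0.8, 0],
  [0, 1.2, 0],
  [0, 1.6, 0],
  [0, 2.0, 0],
  [0, 2.4, 0],
  [0, 2.8, 0],
  [0, 3.2, 0],
  [0, 3.6, 0],
  [0, 4.0, 0],
  [0, 4.4, 0.1],
  [0, 4.8, 0.1],
], twist=[0, 0, 0, 0, 0, 0, 0, 0, 0, 0, 0, 0])

```text
clock: 15.13
tool_pos: [0.6676, -0.1619, 0.2874]
orientation: [-135.0, 0.5, 5.9]
force: [-0.1, 2.3, 0.5]
opening: 0.0002
```

Run:
```python
from plan import *
o,R=show();p=o['tool_pos'];print('tip',ws(p+.178*R[:,2]),o['force'])
for n in('scene','wrist'):
  im=ctrl.snapshot(n);cv2.imwrite(f'pics/{n}8.png',cv2.resize(im[60:300,200:460],None,fx=2.4,fy=2.4,interpolation=cv2.INTER_CUBIC) if n=='scene' else im)
```

```text
15.1333 j [ -12.8576   33.8799   15.2307  -41.8902  -89.7549 -154.1587] p [ 0.6676 -0.1619  0.2874] [-134.9696    0.5341    5.9218] lean 45.03287227066732 az 96.45521693678705
tip [-26.3524   3.3494 161.5737] [-0.1226  2.2561  0.4775]
```

View pics/scene8.png

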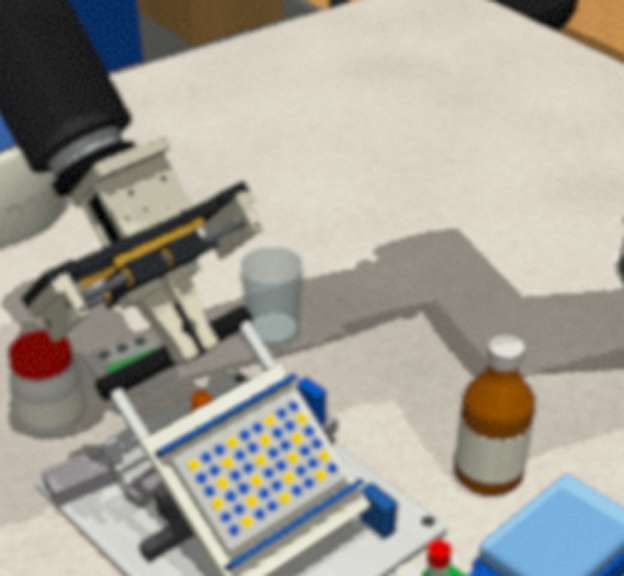

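carry_out([
  [0, 0.4, 0],
  [0, 0.8, 0.1],
  [0, 1.2, 0.2],
  [0, 1.6, 0.3],
  [0, 2.0, 0.4],
  [0, 2.3, 0.5],
  [0, 2.6, 0.6],
  [0, 2.9, 0.7],
  [0, 3.1, 0.75],
  [0, 3.3, 0.8],
], twist=[0, 0, 0, 0, 0, 0, 0, 0, 0, 0])

```text
clock: 16.07
tool_pos: [0.6689, -0.1799, 0.2576]
orientation: [-135.0, 0.6, 5.9]
force: [-0.2, 1.3, 1.4]
opening: 0.0001
```

Run:
```python
from plan import *
o,R=show();p=o['tool_pos'];print('tip',ws(p+.178*R[:,2]),o['force'])
for n in('scene',):
  im=ctrl.snapshot(n);cv2.imwrite(f'pics/{n}9.png',cv2.resize(im[60:300,200:460],None,fx=2.4,fy=2.4,interpolation=cv2.INTER_CUBIC) if n=='scene' else im)
```

```text
16.0667 j [ -14.118    36.2243   15.1514  -41.4805  -88.777  -151.7311] p [ 0.6689 -0.1799  0.2576] [-134.9617    0.6151    5.9045] lean 45.0415617139826 az 96.51869244204639
tip [-44.3487   4.1569 131.8305] [-0.157   1.2537  1.4444]
```

View pics/scene9.png

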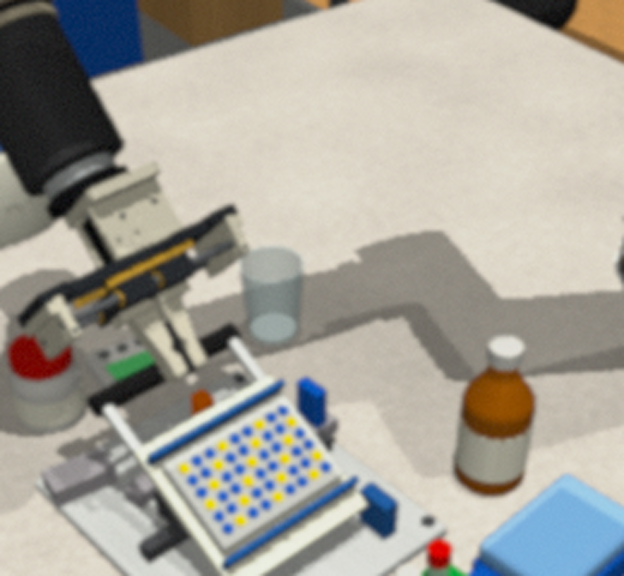

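carry_out([
  [0, 0.15, 0.05],
  [0, 0.3, 0.1],
  [0, 0.45, 0.15],
  [0, 0.6, 0.2],
], twist=[0, 0, 0, 0])

```text
clock: 16.45
tool_pos: [0.6691, -0.1829, 0.2516]
orientation: [-135.0, 0.6, 5.9]
force: [1.1, 0.2, 0.6]
opening: 0.0005
```

carry_out([
  [0, 0.12, 0.03],
  [0, 0.24, 0.06],
], twist=[0, 0])

```text
clock: 16.62
tool_pos: [0.6692, -0.1836, 0.2504]
orientation: [-134.9, 0.6, 6.0]
force: [-2.5, 3.1, 11.5]
opening: 0.0005
```

Run:
```python
from plan import *
o,R=show();p=o['tool_pos'];print('tip',ws(p+.178*R[:,2]),o['force'])
```

```text
16.6167 j [ -14.4051   36.8084   15.1643  -41.4641  -88.5756 -151.087 ] p [ 0.6692 -0.1836  0.2504] [-134.8719    0.5755    5.9548] lean 45.13101599525405 az 96.5276928433657
tip [-47.9319   4.2437 124.794 ] [-2.4532  3.1103 11.4764]
```

carry_out([
  [0, -0.5, 0],
  [0, -2, 0],
  [0, -4, -2],
  [0, -6, -4],
], twist=[0, 0, 0, 0])

```text
clock: 16.95
tool_pos: [0.6682, -0.1684, 0.3211]
orientation: [-134.8, 0.7, 6.0]
force: [0.6, -0.3, 0.3]
opening: 0.0002
```

Run:
```python
from plan import *
o,R=show();p=o['tool_pos'];print('tip',ws(p+.178*R[:,2]),o['force'])
for n in('scene','wrist'):
  im=ctrl.snapshot(n);cv2.imwrite(f'pics/{n}10.png',cv2.resize(im[130:370,190:450],None,fx=2.4,fy=2.4,interpolation=cv2.INTER_CUBIC) if n=='scene' else im)
  if n=='scene':
    c=cam('scene')
    for th in(.436,.3,.5):
      for y in(-75,75):print(th,(proj(c,sw(110-200*np.cos(th),y,35+200*np.sin(th)))[0]-[190,130])*2.4)
```

```text
16.95 j [ -13.3443   32.5089   17.4382  -41.8479  -92.9678 -156.2997] p [ 0.6682 -0.1684  0.3211] [-134.8238    0.7403    5.99  ] lean 45.18090938098865 az 96.72567038808661
tip [-32.5901   4.0603 195.6342] [ 0.6034 -0.2699  0.2591]
0.436 [116.2621 242.6801]
0.436 [257.209  167.7493]
0.3 [113.7943 259.4145]
0.3 [251.8614 184.9858]
0.5 [118.3482 235.6979]
0.5 [260.6747 160.4386]
```

View pics/scene10.png

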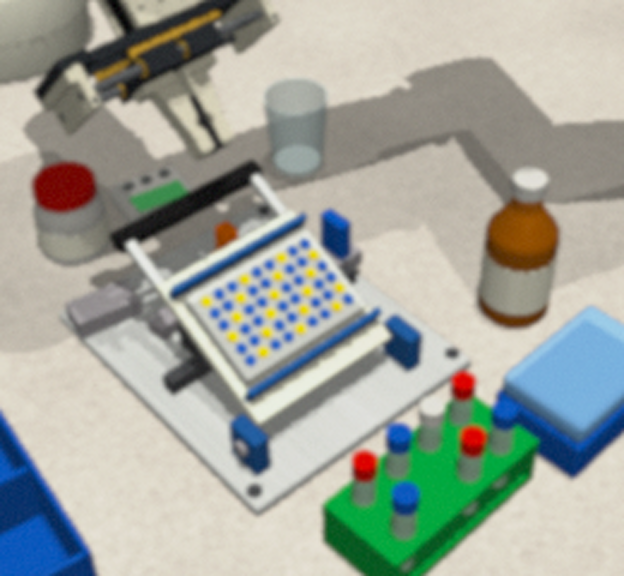

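View pics/wrist10.png

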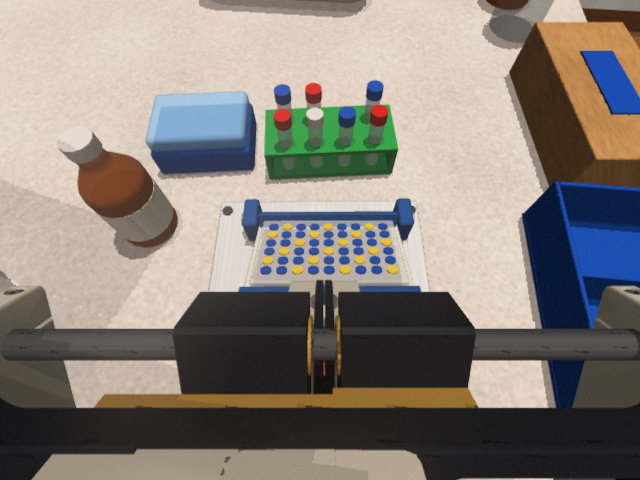

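carry_out([
  [-1, 0, -3],
  [-2, 0, -6],
  [-3, 3, -6],
  [-4, 6, -6],
  [-5, 9, -6],
  [-6.4, 12, -6],
  [-6.4, 13.6, -6],
  [-6.4, 13.6, -6],
], twist=[0, 0, 0, 0, 0, 0, 0, 0])

```text
clock: 17.72
tool_pos: [0.6191, -0.3157, 0.271]
orientation: [-135.0, 0.4, 5.8]
force: [0.4, 0.2, -0.3]
opening: 0.0006
```

Run:
```python
from plan import *
o,R=show();p=o['tool_pos'];print('tip',ws(p+.178*R[:,2]),o['force']);print(R)
togo(R,p,tipp((-78,68,48),R),R)
for n in('scene','wrist','top'):
  im=ctrl.snapshot(n);cv2.imwrite(f'pics/{n}11.png',cv2.resize(im[130:370,190:450],None,fx=2.4,fy=2.4,interpolation=cv2.INTER_CUBIC) if n=='scene' else im)
```

```text
17.7167 j [ -24.526    37.6044   18.4334  -37.6905  -96.2538 -145.2724] p [ 0.6191 -0.3157  0.271 ] [-135.0103    0.3565    5.8417] lean 44.99085871085322 az 96.1983222887484
tip [-174.0678   67.782   145.1224] [ 0.4023  0.2347 -0.35  ]
[[ 0.9948  0.0676 -0.0763]
 [ 0.1018 -0.704   0.7029]
 [-0.0062 -0.707  -0.7072]]
togo cm [-0.03  0.07 13.66] rot [0. 0. 0.]
```

View pics/scene11.png

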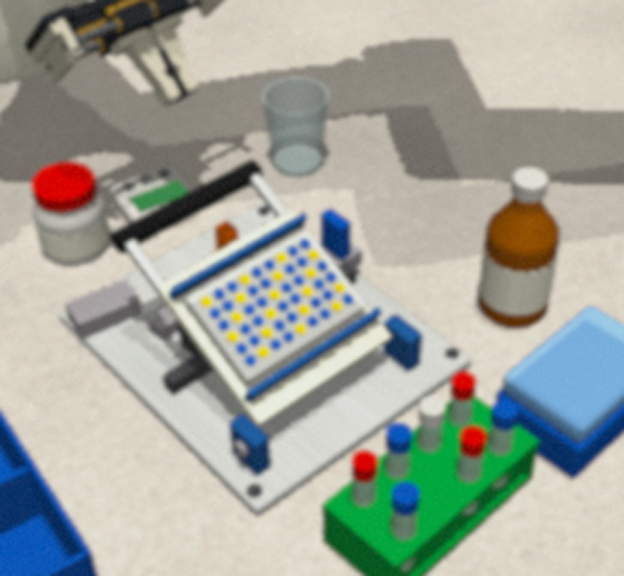

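View pics/wrist11.png

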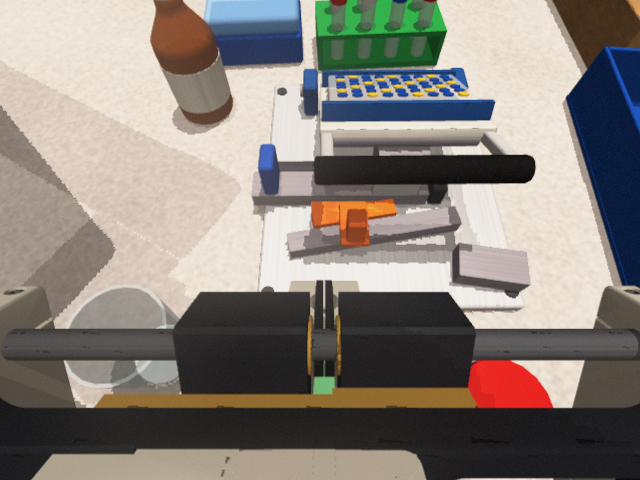

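View pics/top11.png

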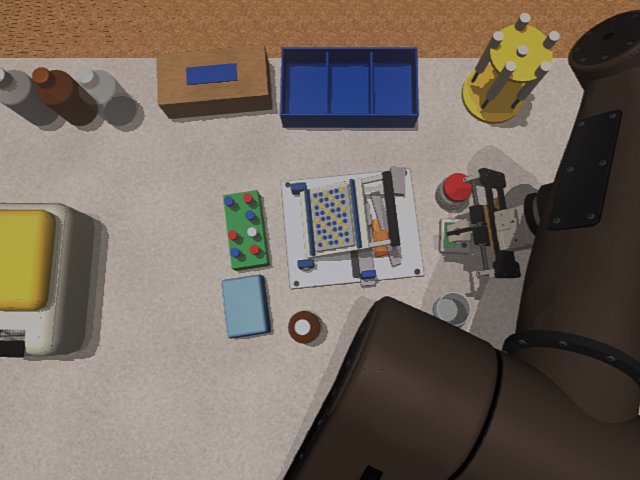

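Run:
```python
from plan import *
im=cv2.imread('pics/wrist11.png');cv2.imwrite('pics/w11c.png',cv2.resize(im[130:310,240:500],None,fx=3,fy=3,interpolation=cv2.INTER_CUBIC))
```

```text
(no output)
```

View pics/w11c.png

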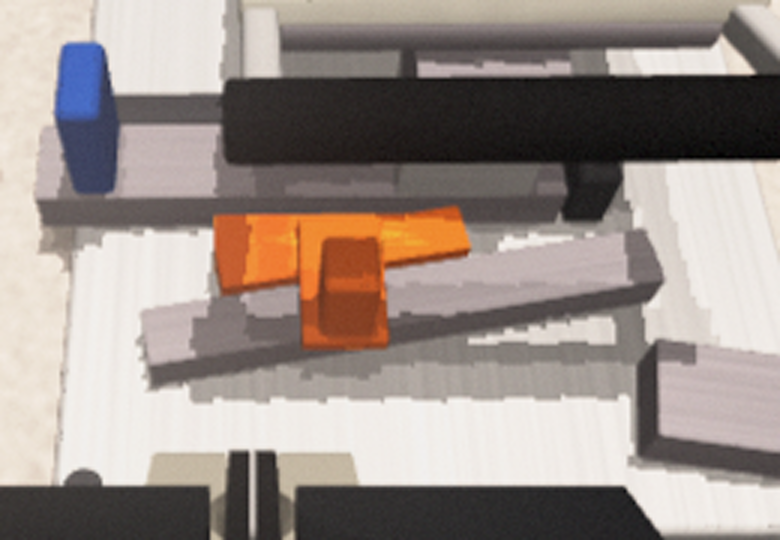

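Run:
```python
from plan import *
o,R=show();c=cam('wrist',o);s=lambda u,v:(u/3+240-1/3,v/3+130-1/3)
for q,z in [((324,240),66),((380,238),66),((321,280),66),((380,281),66),((320,308),36),((380,308),36),((302,345),30),((388,345),30),((301,218),36),((382,216),36)]:
    print(q,z,ws(onz(c,s(*q),z/1e3)))
print('beaker rim L R',[ws(onz(c,q,.085)) for q in((66,337),(190,337),(127,286))])
print('jar lid', [ws(onz(c,q,.08)) for q in((470,365),(515,360),(553,400))])
print('blue tab',[ws(onz(c,s(*q),.072)) for q in((60,45),(102,45),(58,110),(100,112))])
print('grip ends',[ws(onz(c,s(*q),.12)) for q in((226,122),)],proj(c,np.array([sw(-71.2,75,119.5)]))*3-np.array([240,130])*3)
```

```text
17.8667 j [ -24.3148   37.3325   18.5787  -37.7522  -96.3024 -145.3379] p [ 0.6208 -0.3134  0.2752] [-135.1431    0.0415    6.014 ] lean 44.85690760988064 az 96.05571593402661
(324, 240) 66 [-70.2087  45.7045  66.    ]
(380, 238) 66 [-69.621   29.9126  66.    ]
(321, 280) 66 [-83.106   46.9854  66.    ]
(380, 281) 66 [-83.4945  30.7384  66.    ]
(320, 308) 36 [-76.0016  45.3311  36.    ]
(380, 308) 36 [-76.0824  27.0831  36.    ]
(302, 345) 30 [-85.5733  50.8044  30.    ]
(388, 345) 30 [-85.6885  24.5713  30.    ]
(301, 218) 36 [-43.5899  50.2946  36.    ]
(382, 216) 36 [-42.9531  24.474   36.    ]
beaker rim L R [array([-178.4566,  234.9063,   85.    ]), array([-178.7928,  153.7699,   85.    ]), array([-143.632 ,  203.8187,   85.    ])]
jar lid [array([-196.2333,  -27.8623,   80.    ]), array([-193.2888,  -57.6232,   80.    ]), array([-216.871 ,  -75.1278,   80.    ])]
blue tab [array([ -3.9596, 124.2547,  72.    ]), array([ -4.0205, 111.4435,  72.    ]), array([-28.7999, 122.8666,  72.    ]), array([-29.594 , 110.4631,  72.    ])]
grip ends [array([-70.7188,  72.0275, 120.    ])] [[212.42   124.0121]]
```

Run:
```python
from plan import *
o,R=show();p=o['tool_pos'];print('tip',ws(p+.178*R[:,2]))
togo(R,p,tipp((-78,66,48),R),R)
```

```text
17.8667 j [ -24.3148   37.3325   18.5787  -37.7522  -96.3024 -145.3379] p [ 0.6208 -0.3134  0.2752] [-135.1431    0.0415    6.014 ] lean 44.85690760988064 az 96.05571593402661
tip [-172.2316   65.4897  148.9957]
togo cm [-0.08  0.44 13.81] rot [0. 0. 0.]
```

carry_out([
  [0, 0.2, 2.5],
  [0, 0.4, 5],
  [0, 0.4, 7.5],
  [0, 0.4, 9.5],
  [0, 0.4, 10],
  [0, 0.4, 10],
], twist=[0, 0, 0, 0, 0, 0])

```text
clock: 18.37
tool_pos: [0.6142, -0.2441, 0.2021]
orientation: [-135.1, 0.0, 6.2]
force: [-0.4, -0.3, 0.2]
opening: 0.0004
```

Run:
```python
from plan import *
o,R=show();p=o['tool_pos'];print('tip',ws(p+.178*R[:,2]),o['force'])
cv2.imwrite('pics/w12.png',ctrl.snapshot('wrist'))
im=ctrl.snapshot('scene');cv2.imwrite('pics/s12.png',cv2.resize(im[130:370,190:450],None,fx=2.4,fy=2.4,interpolation=cv2.INTER_CUBIC))
o,R=show();p=o['tool_pos'];togo(R,p,tipp((-78,66,48),R),R)
```

```text
18.3667 j [ -19.8212   38.2448    9.874   -39.4435  -86.2955 -142.4547] p [ 0.6142 -0.2441  0.2021] [-135.1356    0.0289    6.1586] lean 44.86439853563439 az 96.18762171836235
tip [-102.6023   64.7965   75.894 ] [-0.4246 -0.3027  0.1851]
18.4667 j [ -19.9473   38.2081   10.0161  -39.3813  -86.3381 -142.4563] p [ 0.6145 -0.2461  0.2033] [-135.2373   -0.0828    6.0848] lean 44.76279191124663 az 96.00130152561209
togo cm [-0.18  0.13  3.94] rot [0. 0. 0.]
```

View pics/w12.png

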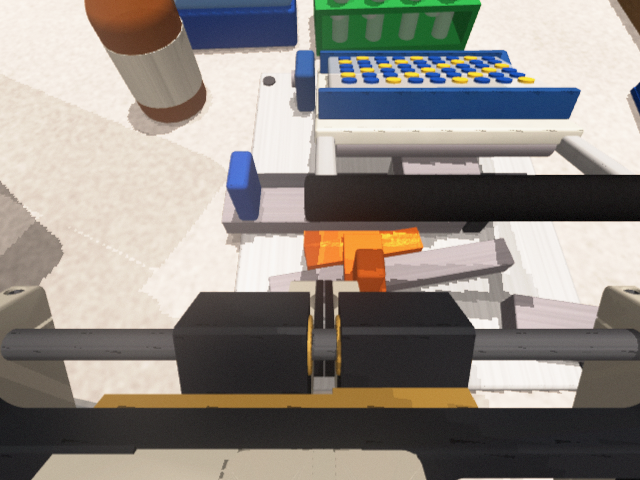

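View pics/s12.png

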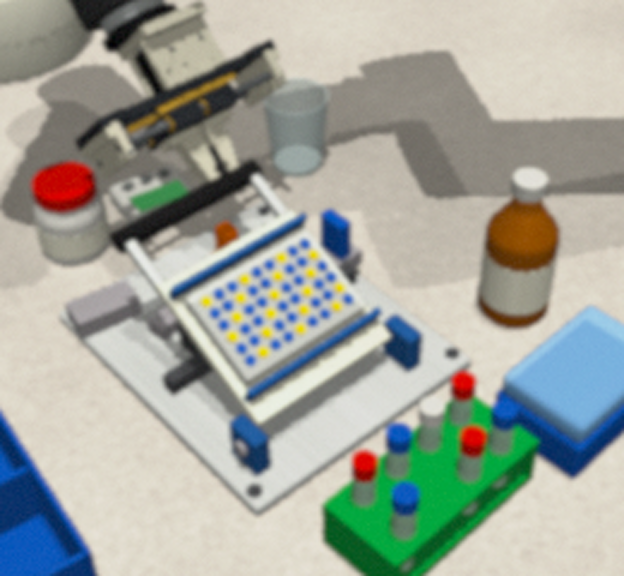

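carry_out([
  [-0.4, 0.1, 0],
  [-0.4, 0.1, 1],
  [-0.4, 0.1, 2],
  [-0.4, 0.1, 3],
  [-0.4, 0.1, 3.8],
  [-0.4, 0.1, 3.9],
], twist=[0, 0, 0, 0, 0, 0])

```text
clock: 18.97
tool_pos: [0.6072, -0.2183, 0.1731]
orientation: [-135.1, 0.1, 6.1]
force: [0.1, -0.0, 0.4]
opening: 0.0005
```

Run:
```python
from plan import *
o,R=show();p=o['tool_pos'];print('tip',ws(p+.178*R[:,2]),o['force'])
cv2.imwrite('pics/w13.png',ctrl.snapshot('wrist'))
o,R=show();p=o['tool_pos'];togo(R,p,tipp((-71,23,48),R),R)
```

```text
18.9667 j [ -18.2145   38.8572    6.616   -40.4006  -82.4266 -141.0738] p [ 0.6072 -0.2183  0.1731] [-135.1377    0.053     6.1179] lean 44.86236843137158 az 96.1712013771921
tip [-76.2483  68.9303  46.9204] [ 0.0885 -0.0455  0.4321]
19.0167 j [ -18.2363   38.8416    6.6719  -40.363   -82.4657 -141.0861] p [ 0.6074 -0.2188  0.1736] [-135.1715    0.0312    6.1289] lean 44.82848573714733 az 96.16031922236193
togo cm [ 4.57 -0.47  0.37] rot [0. 0. 0.]
```

View pics/w13.png

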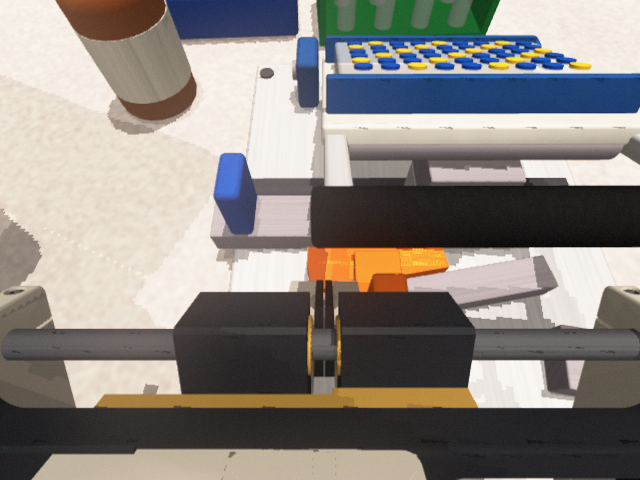

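carry_out([
  [0.4, 0, 0],
  [0.8, -0.1, 0.1],
  [1.2, -0.1, 0.1],
  [1.6, -0.2, 0.2],
  [2.0, -0.2, 0.2],
  [2.4, -0.3, 0.3],
  [2.8, -0.3, 0.3],
  [3.1, -0.3, 0.3],
  [3.4, -0.4, 0.4],
  [3.6, -0.4, 0.4],
], twist=[0, 0, 0, 0, 0, 0, 0, 0, 0, 0])

```text
clock: 19.85
tool_pos: [0.643, -0.2092, 0.1737]
orientation: [-135.2, 0.0, 6.1]
force: [-2.1, 0.0, -0.0]
opening: 0.0008
```

Run:
```python
from plan import *
o,R=show();p=o['tool_pos'];print('tip',ws(p+.178*R[:,2]),o['force'])
cv2.imwrite('pics/w14.png',ctrl.snapshot('wrist'))
```

```text
19.85 j [ -16.7279   40.6116   10.6843  -40.8304  -83.3101 -143.5255] p [ 0.643  -0.2092  0.1737] [-135.187     0.0096    6.1366] lean 44.81301663337031 az 96.14631968592076
tip [-71.2062  32.2429  47.4106] [-2.122   0.0071 -0.0362]
```

View pics/w14.png

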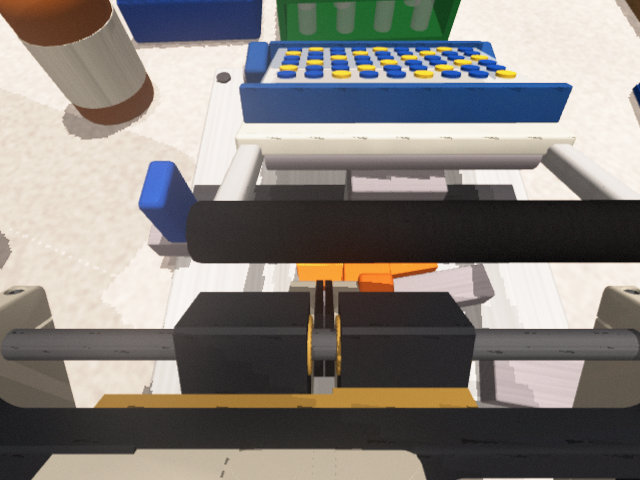

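carry_out([
  [0.25, 0, 0],
  [0.5, -0.1, 0.1],
  [0.7, -0.1, 0.1],
  [0.85, -0.1, 0.1],
], twist=[0, 0, 0, 0])

```text
clock: 20.23
tool_pos: [0.6517, -0.2067, 0.1736]
orientation: [-135.2, 0.0, 6.1]
force: [-2.6, 0.0, -0.1]
opening: 0.0004
```

carry_out([
  [0.2, 0, 0],
  [0.4, 0, 0],
], twist=[0, 0])

```text
clock: 20.4
tool_pos: [0.6543, -0.2064, 0.1735]
orientation: [-135.1, 0.2, 6.3]
force: [-11.9, -2.9, 3.2]
opening: 0.0002
```

Run:
```python
from plan import *
o,R=show();p=o['tool_pos'];print('tip',ws(p+.178*R[:,2]),o['force'])
```

```text
20.4 j [ -16.2662   41.2997   12.1151  -40.8918  -83.8694 -144.3854] p [ 0.6543 -0.2064  0.1735] [-135.0959    0.231     6.2769] lean 44.90457501091537 az 96.5086595629587
tip [-69.4142  21.5075  47.3903] [-11.8826  -2.8693   3.1926]
```

carry_out([
  [0.3, 0, 0],
  [0.5, 0, 0],
  [0.5, 0, 0],
], twist=[0, 0, 0])

```text
clock: 20.65
tool_pos: [0.6565, -0.2065, 0.1733]
orientation: [-135.0, 0.7, 6.5]
force: [-15.4, -3.8, 5.0]
opening: 0.0005
```

Run:
```python
from plan import *
o,R=show();p=o['tool_pos'];print('tip',ws(p+.178*R[:,2]),o['force'])
```

```text
20.65 j [ -16.1762   41.5814   12.5818  -40.7518  -84.4119 -144.7124] p [ 0.6565 -0.2065  0.1733] [-134.9646    0.651     6.5146] lean 45.03905753431719 az 97.16475539734118
tip [-69.4373  20.8257  47.4814] [-15.444   -3.8295   4.9706]
```

carry_out([
  [0.4, 0, 0],
  [0.7, 0, 0],
  [0.7, 0, 0],
], twist=[0, 0, 0])

```text
clock: 20.9
tool_pos: [0.6593, -0.2066, 0.173]
orientation: [-134.8, 1.3, 6.9]
force: [-20.8, -4.7, 7.1]
opening: 0.0004
```

Run:
```python
from plan import *
o,R=show();p=o['tool_pos'];print('tip',ws(p+.178*R[:,2]),o['force'])
```

```text
20.9 j [ -16.0538   41.9746   13.2248  -40.5571  -85.1892 -145.166 ] p [ 0.6593 -0.2066  0.173 ] [-134.77      1.2571    6.8577] lean 45.24363517556051 az 98.10445227506668
tip [-69.4442  20.0966  47.6269] [-20.7696  -4.7035   7.1482]
```

carry_out([
  [-0.8, 0, 0],
  [-1.6, 0, 0],
  [-1.6, 0, -2],
  [-1.6, 0, -5],
  [-1.6, 0, -8.5],
  [-1.6, 0, -12],
  [-1.6, -2, -15],
  [-1.6, -4, -18],
  [-1.6, -4, -18],
], twist=[0, 0, 0, 0, 0, 0, 0, 0, 0])

```text
clock: 21.65
tool_pos: [0.6597, -0.3096, 0.3373]
orientation: [-135.2, 0.6, 6.7]
force: [0.5, -1.1, 2.2]
opening: 0.0005
```

Run:
```python
from plan import *
o,R=show();p=o['tool_pos'];print('tip',ws(p+.178*R[:,2]),o['force'])
for n in('wrist','top','scene'):
  im=ctrl.snapshot(n);cv2.imwrite(f'pics/{n}15.png',cv2.resize(im[130:370,190:450],None,fx=2.4,fy=2.4,interpolation=cv2.INTER_CUBIC) if n=='scene' else im)
c=cam('wrist',o)
```

```text
21.65 j [ -22.9189   37.1848   27.1343  -38.6253 -103.0412 -151.6611] p [ 0.6597 -0.3096  0.3373] [-135.2411    0.6106    6.741 ] lean 44.762225027438355 az 97.35676832723915
tip [-172.9439   29.2313  210.9423] [ 0.5373 -1.1181  2.2065]
```

View pics/wrist15.png

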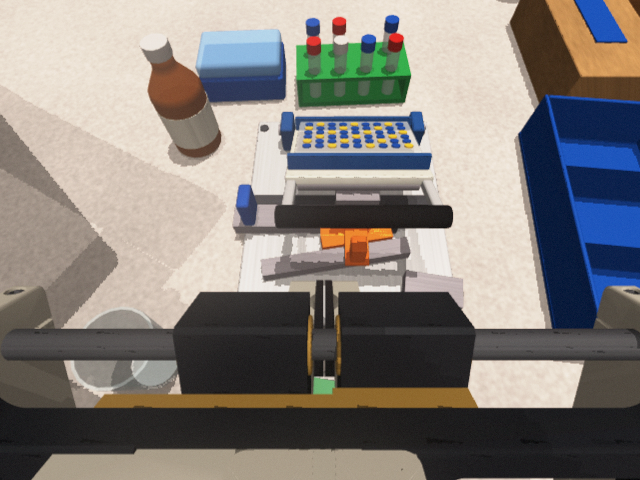

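View pics/top15.png

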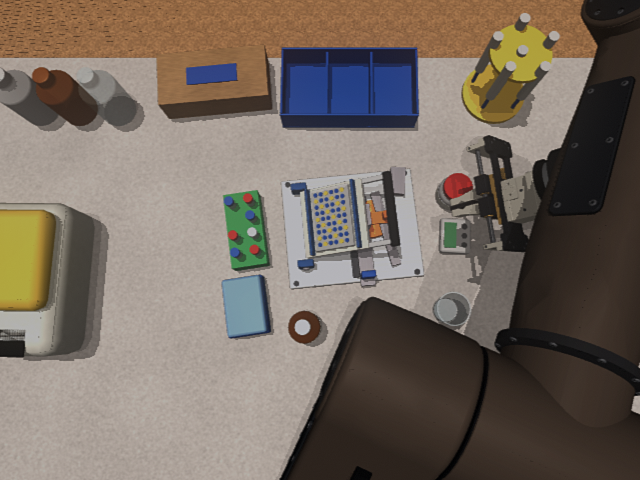

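View pics/scene15.png

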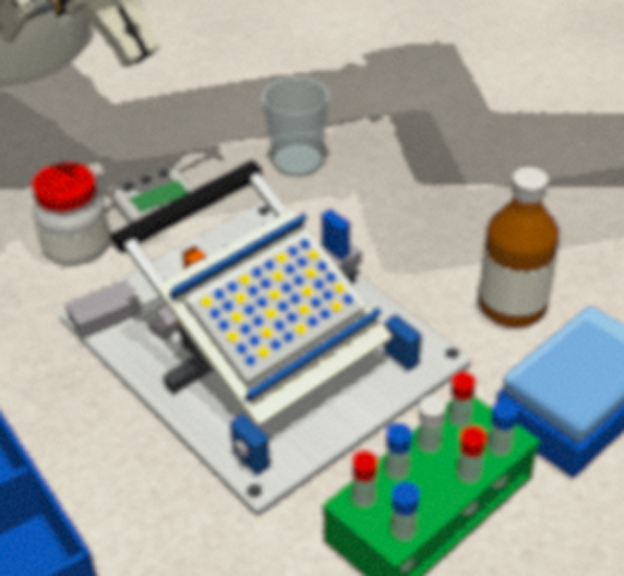

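Run:
```python
from plan import *
o=ctrl.get_obs();print(o['clock'],o['force'],o['qvel'])
im=ctrl.snapshot('wrist');o=ctrl.get_obs();c=cam('wrist',o)
cv2.imwrite('pics/w16.png',cv2.resize(im[170:300,220:480],None,fx=3,fy=3,interpolation=cv2.INTER_CUBIC))
pts={'tab jammed top':(-71,1,66),'bar tab top':(-17,120,72)}
for n,s in pts.items():print(n,(proj(c,sw(*s))[0]-[220,170])*3)
for th in(.43,.436,.45):print(th,[(proj(c,sw(110-200*np.cos(th),y,35+200*np.sin(th)))[0]-[220,170])*3 for y in(-75,75)])
t=cv2.imread('pics/top5.png').astype(int)-cv2.imread('pics/top15.png')
print('diff bystanders',{n:np.abs(t[b:d,a:c_]).mean().round(1) for n,(a,b,c_,d) in dict(spare=(388,165,408,196),tip=(220,272,272,340),bottle=(286,310,322,344),rack=(222,190,270,270)).items()})
```

```text
21.8 [-0.0932 -0.2574 -0.3704] [ 0.4394  1.6237 -1.7646 -0.047  -0.1529  0.0755]
tab jammed top [419.4868 220.4531]
bar tab top [69.9399 72.9835]
0.43 [array([706.4716, 139.1551]), array([169.2116, 140.3748])]
0.436 [array([707.3963, 135.5803]), array([168.7952, 136.846 ])]
0.45 [array([709.5434, 127.1132]), array([167.8281, 128.4884])]
diff bystanders {'spare': np.float64(23.9), 'tip': np.float64(7.3), 'bottle': np.float64(6.4), 'rack': np.float64(5.6)}
```

View pics/w16.png

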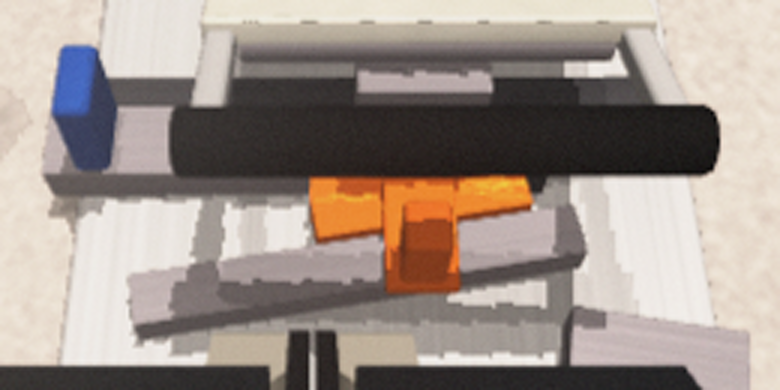

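```bash
python3 -c "
from plant import ctrl
print(ctrl.close_job())"
```

```text
the job is handed in; nothing more can be done
None
```

The tilt stand is set and I handed the job in at about 21.8 s on the robot's clock. No check failed, though one comparison disagreed and I didn't fully resolve it.

**Leaning the tool:** The move interface only shifts the tool and turns it about its own axis, so it has no direct command to lean. I got a lean of about 45° with repeated short moves just past the arm's reach, well away from the stand. Each one tilted the tool about 2° further. Then I did the whole job with that leaned tool.

| Step | What happened | Check |
|---|---|---|
| Bar | Pushed in by the blue tab until the force rose from about 2.6 N to 24 N at the stop | The top view then put the tab at y ≈ 119.6 mm; home is 120 |
| Deck | Lowered by the grip with about 2–3 N until the force jumped to about 11 N, then released | Scene and wrist views match 0.436 rad to within a few pixels |
| Wedge | Pushed from the front, under the grip, against about 2 N of friction; it jammed and held at about 21 N with almost no further movement | The last wrist view put its tab about 2 mm from the expected jammed position |

At the end the fingers were clear of everything and the measured force was about 0 N.

**Disagreements:**
- **Plate fit:** The top-view fit of the base plate was off by up to about 3 mm at the corners, and the beaker came out up to about 10 mm apart between the top and wrist views.
- **Spare block:** The automatic before-and-after comparison showed a difference around the spare block, probably because the lowered grip now overlaps it in that view. By eye it and the other bystanders look unmoved.

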